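# Load the tooth seating press

### The arm

A 7-joint arm with a two-finger parallel gripper is mounted at the origin on the work surface. World frame = base frame: x ahead of the robot, y to its left, z up, the work surface at z = 0. Lengths are in m, angles in rad, forces in N, time in s.
With the tool pointing down it reaches from about 0.4 to 0.85 m from the base axis. Payload 6.9 kg.
Tool frame: the origin (TCP) lies at the very end of the fingers, on their centre line; the grasp point (between the pads) lies 19 mm behind it; z points along the fingers, y is the direction in which the jaws open and shut (so a half turn about z gives the same grasp; the last joint's range is limited). The gripper opens to 85 mm and grips with 20 to 120 N. Pads are 22 mm wide; open, the fingers measure 114 mm over their backs; the gripper's body (76 mm by 85 mm) begins 54 mm behind the grasp point. The pads swing forward as they close: fully open they stand 13 mm farther back than shut.
Start: joints at [-1.065, 0.507, -0.238, 1.5, 0.126, 1.149, -0.155], TCP at [0.243, 0.576, 0.231] pointing down, gripper open.
Joint ranges: [-3.08, 3.08], [-0.24, 2.05], [-1.43, 1.35], [0, 2.5], [-1.52, 4.66], [0.17, 1.96], [-2.89, 2.89]. Speed limits (rad/s): [2.39, 2.39, 3.14, 3.14, 3.14, 3.14, 3.14].

### API

Orientations are given as a unit quaternion [x, y, z, w].
In Python, from cell import status, viewer, job, regions_of gives the robot as it stands.
- The arm moves only by the tool drive_tool, never from a script. Its argument "steps" is a list that holds one entry, the list of rows, each a list of 7 numbers: the shift along the tool's x, y, z in cm, then the turn, a rotation vector about the tool's x, y, z in degrees, then the finger opening in cm, from 0 to 8.54. In form: [[[dx, dy, dz, rx, ry, rz, gripper], ...]]. A call has 1 to 8 rows; each row shifts and turns the commanded pose from where the row before left it, along the tool's axes as they then stand; what a row does not reach is not made up. A row lasts 1/10 s, in which the tool goes at most 50 mm and 8.59 degrees, less where a joint would pass 70% of its speed; a pose out of reach is approached as far as the arm can. A call with a gripper value outside its range is refused whole. The fingers move at their own pace and stop on an object; the grip force is fixed at half the most. Time passes only in rows, so rows that do not move let the fingers close. It gives the time, the measured TCP pose, the force and the opening at its end, in the units of the state.
- status.state(): the state, without advancing time (a new reading comes with each control period).
- viewer.capture(name): name is "scene" or "top"; returns a dict with "frame" (400x640x3 uint8, red, green, blue), "camera_matrix" (3x3 intrinsics, pixels), "k1" (the pictures are not rectified: a ray, as slopes to the right and down, at radius r is drawn at 1 + k1 r^2 times it, then the intrinsics apply), "T" (4x4, takes a point from camera to world coordinates). Camera axes: x right, y down, z forward; pixel columns grow to the right and rows downward; lengths in m; the calibration is good to about 2 mm. A picture is of the moment at which its call begins. There is no depth.
- job.hand_in(): hands the job in, once; it reports no verdict.
Trained networks look in the newest picture that a camera, given by its name, has taken for a name from the list of things; names that differ only in an ending like _2 or _b are one class to them, and where a whole thing is asked for, a point or a joint stands for the part that bears it (a point fixed in the world has none). Each returns a list of dicts, best first, with "score" (0 to 1); they miss things now and then, are a little off and sometimes report something else, mostly with a low value. They report only what shows in the picture. A call takes as long as a camera call.
- regions_of(camera, query): "mask" (400x640 bool, what is visible of it) and "xy" ([column, row] in pixels, amid what is visible of it).
The state is a dict: "time": time; "qpos": joint angles; "joint_vel": joint speeds; "effort": joint torques, N m; "position": TCP position; "tool_rot": TCP orientation; "wrist_force": force on the tool from outside, world axes, zero at the start; "ft_torque": the same for the moment, N m; "gripper_width": finger opening in m.
Only numpy, scipy, OpenCV 4.12 (cv2) and the standard library are available. Lean on these libraries where they do the work, as an engineer would, in place of code of your own. Each camera call takes 0.05 s, during which the arm holds its last target. There are 200 camera calls.

### The job

Lift the pressure plate off the seating press by its post and lay it flat on the rubber mat, then stand every tooth specimen on the bench upright and fully home in a pocket of the press, and lower the plate back over the two guide pins until it rests flush. Balance the 500 g brass weight (the larger one) centrally and level on the plate's domed button, let go, and once it stays there press the timer's start key. Do not shove the small weight, jar, bottle and mixing dish that stand among these things.

Things in the scene. Friction and masses are not known exactly. Their poses are not given: they have to be found in the camera images.
- rig: The seating press: steel base 116 (x) x 194 (y) x 18 mm fixed to the bench; origin at the centre of its underside, z up. Four round pockets, 33 mm across and 12 mm deep, in its top. Along each y end stands a cheek 116 x 24 mm (inner faces at y = +-73 mm) with a flat top 46 mm above the bench and a guide pin in its middle. Place and yaw vary.
- pocket0 (a point): Centre of the floor of a pocket in the seating press (frame of the press: x -31, y -32, z 6 mm). Any tooth fits any pocket, with 2.5 mm play all round.
- pocket1 (a point): Centre of the floor of a pocket in the seating press (frame of the press: x -31, y +32, z 6 mm). Any tooth fits any pocket, with 2.5 mm play all round.
- pocket2 (a point): Centre of the floor of a pocket in the seating press (frame of the press: x +31, y -32, z 6 mm). Any tooth fits any pocket, with 2.5 mm play all round.
- pocket3 (a point): Centre of the floor of a pocket in the seating press (frame of the press: x +31, y +32, z 6 mm). Any tooth fits any pocket, with 2.5 mm play all round.
- seat (a point): Point on the press's axis, 44 mm above the bench, axes as the press: the plate's origin lies here when the plate is flush on both cheeks (either way round). The two upright guide pins stand at x 0, y +-85 mm of it: 10 mm diameter, 30 mm long above the cheek tops, tips 76 mm above the bench, the last 9 mm tapered to 5 mm.
- plate: The pressure plate: loose aluminium plate 110 (x) x 194 (y) x 10 mm, 0.68 kg, with a dark rubber facing 100 x 136 x 2 mm under its middle; origin at the centre of the facing's underside, z up: the plate spans z 2 to 12 mm. Holes of 12.5 mm at x 0, y +-85 mm fit the guide pins. At the start it lies flush on the press over the pins; crowns of seated teeth clear its facing by 1 mm.
- dome (a point): Top point of the domed steel button (34 mm across, radius of curvature about 60 mm) on the end of the plate's post, 49 mm above the plate's origin. The post, to lift the plate by, is a square bar 34 x 34 mm in the plate's middle, faces along the plate's x and y, from the plate's top face (z 12 mm of the plate) up to z 44 mm.
- weight: The 500 g brass weight: disc of 70 mm diameter and 14 mm high, flat below, with an upright round grip knob of 20 mm diameter on its centre up to z 48 mm; origin at the centre of the underside, z up. The larger of the two brass weights. Its centre of mass is 11 mm above its underside.
- tooth0: A tooth specimen, 35 g: white upright cylinder of 28 mm diameter and 28 mm high with a tooth crown (10 mm wide, 9 mm high) standing on its top; origin at the centre of the underside, z up. Three or four of these are on the bench; the others are absent (None). Stands 37 mm high in all.
- tooth1: A tooth specimen, 35 g: white upright cylinder of 28 mm diameter and 28 mm high with a tooth crown (10 mm wide, 9 mm high) standing on its top; origin at the centre of the underside, z up. Three or four of these are on the bench; the others are absent (None). Stands 37 mm high in all.
- tooth2: A tooth specimen, 35 g: white upright cylinder of 28 mm diameter and 28 mm high with a tooth crown (10 mm wide, 9 mm high) standing on its top; origin at the centre of the underside, z up. Three or four of these are on the bench; the others are absent (None). Stands 37 mm high in all.
- tooth3: A tooth specimen, 35 g: white upright cylinder of 28 mm diameter and 28 mm high with a tooth crown (10 mm wide, 9 mm high) standing on its top; origin at the centre of the underside, z up. Three or four of these are on the bench; the others are absent (None). Stands 37 mm high in all.
- mat: Black rubber mat lying on the bench, 130 (x) x 210 (y) x 3 mm, fixed; origin at the centre of its underside. Its place and yaw vary.
- start_key_top (a point): Centre of the top of the start key of the bench timer, a fixed white box 75 x 90 x 26 mm with a display; the key is the one large round grey button on it, 24 mm across, its top 47 mm above the bench when up, pushed straight down.
- start_key (a joint): Travel of the start key in m: 0 up, 0.005 fully down; springs back by itself, fully down takes about 4 N.
- small_weight: Bystander, not part of the job, to be left where it is: a smaller brass weight of the same pattern, 36 mm across, 32 mm high, origin under its centre.
- jar: Bystander, not part of the job, to be left where it is: small amber jar, 40 mm across, 45 mm high, origin under its centre.
- bottle: Bystander, not part of the job, to be left where it is: small white bottle, 34 mm across, 80 mm high, origin under its centre.
- dish: Bystander, not part of the job, to be left where it is: small glass mixing dish, 40 mm across, 18 mm high, origin under its centre.

How it is judged:
By the outcome, as a careful person would: the job done as asked, in the order asked, and still so for the second after the job is handed in, with the robot touching nothing.
Of tooth0, tooth1, tooth2, tooth3 only 3 to 4 are there at a start; the rules pass over those that are not, and their reading is None.
At some moment in a run one of tooth0, tooth1, tooth2, tooth3 may be knocked a few centimetres aside while the robot is not near it.
It also fails if it takes over 200 s, if anything falls off the work surface, if the arm or the gripper's body presses on something with over 40 N, if the wrist force passes 120 N, or if a joint passes its speed limit or range.

## Working session

There is one attempt and no reset: what is moved stays moved. The work goes in short steps, Python scripts to look and compute and a tool call to move; the robot and the scene stay as the last step left them, time stands still between calls to the robot, and variables do not carry over. Pictures are saved under pics/ and viewed, about 12 in all and at most 16, crops included, and the job is handed in when it is done.

Besides the shell and the picture viewer there is one more tool, called as a command line: name --argument value ..., lists and objects as JSON in quotes. drive_tool: Moves the arm, as the interface text tells. Its arguments: {"type":"object","properties":{"steps":{"type":"array","items":{"type":"array","items":{"type":"array","items":{"type":"number"}}}}},"required":["steps"]}

```bash
mkdir -p pics; ls; cat > h.py <<'E'
import numpy as np, cv2
from cell import status, viewer, job, regions_of
def cap(n,save=None):
    d=viewer.capture(n)
    if save: cv2.imwrite('pics/'+save,np.ascontiguousarray(d['frame'][:,:,::-1]))
    return d
def ray(d,uv):
    K=np.array(d['camera_matrix']);x=np.array([(uv[0]-K[0,2])/K[0,0],(uv[1]-K[1,2])/K[1,1]])
    u=x.copy()
    for _ in range(20): u=x/(1+d['k1']*(u@u))
    T=np.array(d['T']);return T[:3,3],T[:3,:3]@np.array([u[0],u[1],1])
def at(d,uv,z):
    o,r=ray(d,uv);return o+r*(z-o[2])/r[2]
def proj(d,p):
    T=np.array(d['T']);c=T[:3,:3].T@(np.array(p)-T[:3,3]);u=c[:2]/c[2]
    u=u*(1+d['k1']*(u@u));K=np.array(d['camera_matrix']);return np.array([K[0,0]*u[0]+K[0,2],K[1,1]*u[1]+K[1,2]])
E
python3 - <<'E'
from h import *
np.set_printoptions(precision=3,suppress=True)
s=status.state();print(s)
for n in('scene','top'):
    d=cap(n,n+'0.png');print(n,d['camera_matrix'],d['k1'],d['T'])
    for q in('rig','plate','weight','tooth0','mat','start_key_top','start_key','small_weight','jar','bottle','dish','dome'):
        for r in regions_of(n,q)[:5]:
            if r['score']>.2: print(n,q,round(r['score'],2),np.round(r['xy']),r['mask'].sum(),np.round(at(d,r['xy'],0),3),end=' ');ys,xs=np.where(r['mask']);print(xs.min(),xs.max(),ys.min(),ys.max())
E
```

```text
pics
{'time': 0.0, 'qpos': array([-1.066,  0.508, -0.238,  1.501,  0.126,  1.149, -0.155]), 'joint_vel': array([-0.   ,  0.   ,  0.   ,  0.002,  0.   ,  0.   ,  0.002]), 'effort': array([ -0.   , -62.06 ,  -2.186, -24.965,   0.013,   0.012,   0.   ]), 'position': array([0.243, 0.575, 0.23 ]), 'tool_rot': array([ 0.199,  0.98 , -0.001, -0.   ]), 'wrist_force': array([-0.508,  0.22 , -0.009]), 'ft_torque': array([-0.003,  0.032,  0.058]), 'gripper_width': 0.08558267811037108}
scene [[394.762   0.    321.629]
 [  0.    394.762 196.581]
 [  0.      0.      1.   ]] 0.002912206159152038 [[ 0.694  0.429 -0.579  1.079]
 [ 0.72  -0.416  0.555 -0.513]
 [-0.003 -0.802 -0.598  0.651]
 [ 0.     0.     0.     1.   ]]
scene rig 0.91 [288. 296.] 1655 [ 0.647 -0.195  0.   ] 233 331 231 323
scene plate 0.59 [281. 270.] 3956 [ 0.581 -0.16   0.   ] 234 331 228 309
scene weight 0.74 [404. 167.] 310 [0.515 0.38  0.   ] 394 416 154 173
scene weight 0.31 [159. 293.] 143 [ 0.454 -0.384  0.   ] 153 167 289 301
scene tooth0 0.59 [227. 261.] 187 [ 0.475 -0.233  0.   ] 217 230 252 268
scene tooth0 0.59 [315. 190
[... 1677 characters left out ...]
0.   ] 407 417 223 232
top tooth0 0.39 [301. 244.] 88 [0.442 0.077 0.   ] 296 306 240 249
top mat 0.73 [266. 190.] 3095 [0.606 0.18  0.   ] 231 302 168 215
top start_key 0.5 [466. 215.] 42 [ 0.513 -0.406  0.   ] 463 470 215 221
top jar 0.73 [267. 188.] 3123 [0.61  0.175 0.   ] 230 302 168 215
top jar 0.51 [325. 232.] 151 [0.476 0.008 0.   ] 321 334 226 239
top jar 0.32 [198. 166.] 176 [0.685 0.384 0.   ] 191 206 163 176
top bottle 0.73 [197. 166.] 170 [0.684 0.386 0.   ] 190 206 163 176
top bottle 0.44 [386. 201.] 268 [ 0.562 -0.174  0.   ] 348 424 171 212
top dish 0.43 [458. 167.] 123 [ 0.656 -0.39   0.   ] 449 460 160 172
top dome 0.7 [389. 182.] 2655 [ 0.619 -0.186  0.   ] 350 425 155 208
```

```bash
python3 - <<'E'
import cv2
a=cv2.imread('pics/top0.png')[130:270,160:500];cv2.imwrite('pics/t.png',cv2.resize(a,None,fx=2.35,fy=2.35,interpolation=cv2.INTER_CUBIC))
a=cv2.imread('pics/scene0.png')[120:380,120:480];cv2.imwrite('pics/s.png',cv2.resize(a,None,fx=2.2,fy=2.2,interpolation=cv2.INTER_CUBIC))
E
```

```text
(no output)
```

View pics/t.png

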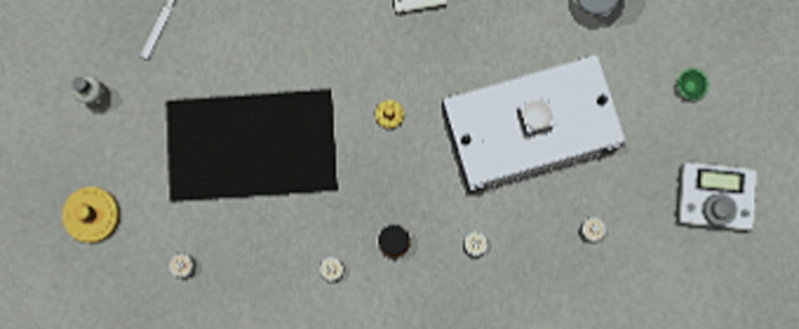

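View pics/s.png

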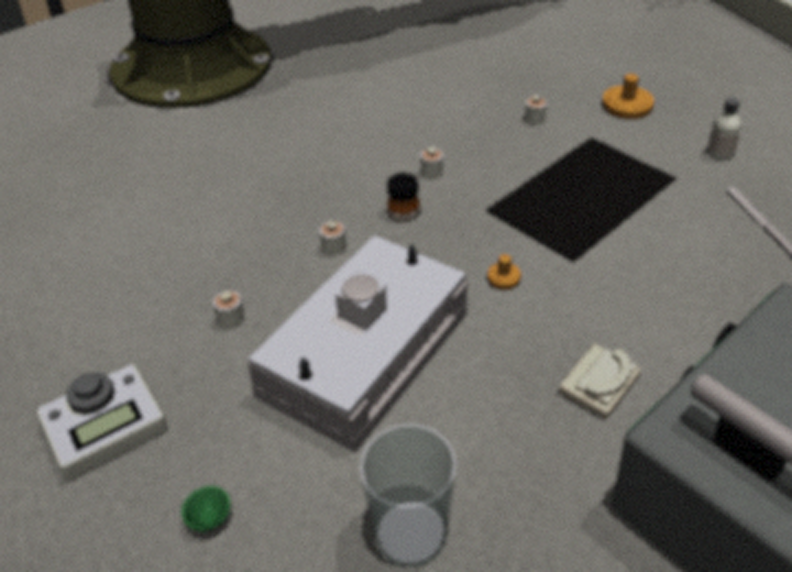

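```bash
cat > m.py <<'E'
from h import *
from scipy.optimize import least_squares
def circ(p,r,z,n=32):
    a=np.linspace(0,2*np.pi,n,endpoint=False);return [(p[0]+r*np.cos(t),p[1]+r*np.sin(t),z) for t in a]
def hullc(d,pts):
    h=cv2.convexHull(np.float32([proj(d,q) for q in pts]));m=cv2.moments(h);return np.array([m['m10'],m['m01']])/m['m00']
def cyl(d,p,parts): return hullc(d,[q for r,z in parts for q in circ(p,r,z)])
TOOTH=[(.014,0),(.014,.028)]
WEI=[(.035,0),(.035,.014)]
def solve(obs,parts,p0):
    # obs: list of (d,uv)
    f=lambda p:np.concatenate([cyl(d,p,parts)-uv for d,uv in obs])
    r=least_squares(f,p0,diff_step=1e-3);return r.x,r.fun
def rect(x,y,yaw,pts):
    c,s=np.cos(yaw),np.sin(yaw);return [(x+c*a-s*b,y+s*a+c*b,z) for a,b,z in pts]
def masks(n,q,k=8,s=.2): return [(r['score'],r['mask'],np.argwhere(r['mask'])[:,::-1].mean(0)) for r in regions_of(n,q)[:k] if r['score']>s]
E
python3 - <<'E'
from m import *
np.set_printoptions(precision=4,suppress=True)
t=cap('top');M={}
mt={q:masks('top',q) for q in('tooth0','weight','mat','start_key','bottle','dish','jar','small_weight','plate')}
s=cap('scene');ms={q:masks('scene',q) for q in('tooth0','weight','mat','start_key_top','plate')}
for q in mt: print(q,[(round(a,2),c.round(1)) for a,b,c in mt[q]],[(round(a,2),c.round(1)) for a,b,c in ms.get(q,[])])
used=set()
for q,P in(('tooth0',TOOTH),('weight',WEI)):
  for a,b,c in mt[q]:
    p=solve([(t,c)],P,at(t,c,.014)[:2])[0];e=cyl(s,p,P)
    for a2,b2,c2 in ms[q]:
      if np.linalg.norm(e-c2)<8:
        r=solve([(t,c),(s,c2)],P,p);print(q,'top',p,'both',r[0],'res',r[1])
# rig: pins + plate corners, top crop scale 2.35 (160,130); scene 2.2 (120,120)
T=lambda u,v:np.array([u/2.35+160,v/2.35+130]);S=lambda u,v:np.array([u/2.2+120,v/2.2+120])
P=lambda sx,sy:(sx*.055,sy*.097,.056)
pin=lambda sy:(0,sy*.085,.073)
obs=[(t,T(466,140),pin(1)),(t,T(602,100),pin(-1)),(t,T(445,97),P(1,1)),(t,T(600,57),P(1,-1)),(t,T(624,138),P(-1,-1)),(s,S(412,249),pin(1)),(s,S(305,362),pin(-1)),(s,S(376,238),P(-1,1)),(s,S(467,277),P(1,1)),(s,S(252,358),P(-1,-1)),(s,S(356,414),P(1,-1)),(t,T(537,117),(0,0,.091)),(s,S(361,288),(0,0,.091))]
for sel in(None,t,s):
  o=[k for k in obs if sel is None or k[0] is sel]
  f=lambda p:np.concatenate([proj(d,rect(*p,[q])[0])-uv for d,uv,q in o])
  r=least_squares(f,[.61,-.17,.1]);print('rig',r.x,np.degrees(r.x[2]))
  if sel is None: print(r.fun.reshape(-1,2).round(1).tolist())
# mat corners
mo=[(t,T(167,101)),(t,T(331,90)),(t,T(337,189)),(t,T(170,200)),(s,S(593,139)),(s,S(675,180)),(s,S(573,258)),(s,S(488,209))]
for d,uv in mo: print('mat corner',at(d,uv,.003)[:2])
# start key
print('key top',at(t,T(721,208),.047),at(s,S(90,385),.047))
for n,uv,z in(('weight knob',T(87,213),.048),('bottle',T(81,86),.08),('small',T(390,113),.03),('jar',T(395,239),.045)):print(n,at(t,uv,z))
E
```

```text
tooth0 [(0.65, array([237.2, 242.4])), (0.39, array([361.9, 233.9])), (0.32, array([382.5, 201.9]))] [(0.57, array([363.2, 170.2])), (0.54, array([270.8, 227.5])), (0.53, array([223.6, 260.3]))]
weight [(0.67, array([390.8, 200.2])), (0.64, array([198.3, 220.8]))] [(0.65, array([404.8, 164.9])), (0.65, array([223.6, 260. ]))]
mat [(0.97, array([266.4, 191.9]))] [(0.77, array([383.4, 209.4]))]
start_key [(0.48, array([466.2, 218.1]))] []
bottle [(0.64, array([327.2, 233. ])), (0.54, array([197.9, 169.2])), (0.51, array([466.3, 218.1])), (0.42, array([388.5, 197. ]))] []
dish [(0.66, array([454.6, 165.8]))] []
jar [(0.52, array([327.1, 232.7])), (0.41, array([386.5, 181.6])), (0.37, array([391.2, 200.1]))] []
small_weight [(0.65, array([325.6, 178.5]))] []
plate [(0.59, array([386.7, 181.5]))] [(0.88, array([282.5, 267.3])), (0.59, array([159.2, 294.8]))]
tooth0 top [0.4524 0.2607] both [0.4525 0.2598] res [ 0.28   -0.0536  0.1675 -0.4655]
tooth0 top [ 0.4669 -0.0987] both [ 0.4669 -0.0987] res [0.0015 0.0143 0.0092 0.0138]
weight top [0.5192 0.3775] both [0.518  0.3777] res [-0.0608  0.4143  0.2456  0.597 ]
rig [ 0.6142 -0.1722  0.2576] 14.7617984171717
[[-0.0, -2.2], [0.6, -2.3], [-1.2, -0.1], [-1.7, -2.1], [0.2, -0.0], [0.2, -0.6], [-0.2, -0.3], [-0.6, -1.4], [-0.4, -1.9], [-1.3, 0.1], [-3.0, -1.3], [-0.1, -2.3], [0.1, -0.7]]
rig [ 0.6099 -0.1729  0.2476] 14.184213062300378
rig [ 0.6169 -0.1724  0.2643] 15.143199299853261
mat corner [0.6598 0.2817]
mat corner [0.6671 0.0732]
mat corner [0.5411 0.0683]
mat corner [0.5335 0.2777]
mat corner [0.5412 0.2732]
mat corner [0.6661 0.2754]
mat corner [0.6687 0.0763]
mat corner [0.5454 0.0706]
key top [ 0.4992 -0.3917  0.047 ] [ 0.507  -0.3932  0.047 ]
weight knob [0.5153 0.3687 0.048 ]
bottle [0.665 0.368 0.08 ]
small [ 0.6299 -0.0006  0.03  ]
jar [ 0.4738 -0.0024  0.045 ]
```

```bash
cat > plan.py <<'E'
import sys,numpy as np
from scipy.spatial.transform import Rotation as R
from cell import status
# usage: plan.py grip x,y,z,psi[,rows] ...   (m, deg)
s=status.state();p=s['position'].copy();Rm=R.from_quat(s['tool_rot']);X=Rm.as_matrix()[:,0];psi=np.degrees(np.arctan2(X[1],X[0]))
print('now',p.round(4),'psi',round(psi,2),'z-ax',Rm.as_matrix()[:,2].round(4),'w',round(s['gripper_width'],4),'F',s['wrist_force'].round(1),'t',round(s['time'],1),'q',s['qpos'].round(2))
g=float(sys.argv[1])
def line(rows):
    print('[['+','.join('['+','.join(f'{v:g}' for v in r)+']' for r in rows)+']]')
rows=[]
for a in sys.argv[2:]:
    v=list(map(float,a.split(',')));d=np.array(v[:3])-p;t=(v[3]-psi+180)%360-180
    n=int(v[4]) if len(v)>4 else max(1,int(np.ceil(max(np.linalg.norm(d)/.045,abs(t)/8))))
    for i in range(n):
        c,sn=np.cos(np.radians(psi)),np.sin(np.radians(psi));q=d/n
        r=[round(100*(q[0]*c+q[1]*sn),2),round(100*(q[0]*sn-q[1]*c),2),round(-100*q[2],2),0,0,round(-t/n,2),g]
        rows.append(r);psi+=t/n
    p=np.array(v[:3])
for i in range(0,len(rows),8): line(rows[i:i+8])
E
python3 plan.py 8.5 .613,-.172,.15,194.5
```

```text
now [0.2433 0.5757 0.2313] psi 157.09 z-ax [ 0.e+00 -1.e-04 -1.e+00] w 0.0854 F [ 0.7 -1.   0.8] t 2.1 q [-1.07  0.51 -0.24  1.5   0.13  1.15 -0.15]
[[[-3.32,-2.87,0.43,0,0,-1.97,8.5],[-3.22,-2.98,0.43,0,0,-1.97,8.5],[-3.12,-3.09,0.43,0,0,-1.97,8.5],[-3.01,-3.19,0.43,0,0,-1.97,8.5],[-2.9,-3.3,0.43,0,0,-1.97,8.5],[-2.78,-3.39,0.43,0,0,-1.97,8.5],[-2.67,-3.49,0.43,0,0,-1.97,8.5],[-2.55,-3.58,0.43,0,0,-1.97,8.5]]]
[[[-2.42,-3.66,0.43,0,0,-1.97,8.5],[-2.29,-3.74,0.43,0,0,-1.97,8.5],[-2.16,-3.82,0.43,0,0,-1.97,8.5],[-2.03,-3.89,0.43,0,0,-1.97,8.5],[-1.9,-3.96,0.43,0,0,-1.97,8.5],[-1.76,-4.02,0.43,0,0,-1.97,8.5],[-1.62,-4.08,0.43,0,0,-1.97,8.5],[-1.48,-4.13,0.43,0,0,-1.97,8.5]]]
[[[-1.34,-4.18,0.43,0,0,-1.97,8.5],[-1.19,-4.23,0.43,0,0,-1.97,8.5],[-1.05,-4.26,0.43,0,0,-1.97,8.5]]]
```

drive_tool --steps '[[[-3.3, -2.9, 0.4, 0, 0, -2, 8.5], [-3.2, -3, 0.4, 0, 0, -2, 8.5], [-3.1, -3.1, 0.4, 0, 0, -2, 8.5], [-3, -3.2, 0.4, 0, 0, -2, 8.5], [-2.9, -3.3, 0.4, 0, 0, -2, 8.5], [-2.8, -3.4, 0.4, 0, 0, -2, 8.5], [-2.7, -3.5, 0.4, 0, 0, -2, 8.5], [-2.6, -3.6, 0.4, 0, 0, -2, 8.5]]]'

```text
time: 2.9
position: [0.4001, 0.2586, 0.1994]
tool_rot: [0.059, 0.998, 0.0, 0.0]
wrist_force: [-0.0, 0.0, -0.1]
gripper_width: 0.085
```

drive_tool --steps '[[[-2.4, -3.7, 0.4, 0, 0, -2, 8.5], [-2.3, -3.7, 0.4, 0, 0, -2, 8.5], [-2.2, -3.8, 0.4, 0, 0, -2, 8.5], [-2, -3.9, 0.4, 0, 0, -2, 8.5], [-1.9, -4, 0.4, 0, 0, -2, 8.5], [-1.8, -4, 0.4, 0, 0, -2, 8.5], [-1.6, -4.1, 0.4, 0, 0, -2, 8.5], [-1.5, -4.1, 0.4, 0, 0, -2, 8.5]]]'

```text
time: 3.7
position: [0.5582, -0.0553, 0.1673]
tool_rot: [-0.08, 0.997, -0.0, 0.0]
wrist_force: [0.2, 0.8, -0.4]
gripper_width: 0.0852
```

```bash
python3 plan.py 8.5 .613,-.172,.15,194.5
```

```text
now [ 0.5582 -0.0553  0.1673] psi -170.83 z-ax [ 5.e-04 -0.e+00 -1.e+00] w 0.0852 F [ 0.2  0.8 -0.4] t 3.7 q [ 0.2   0.47 -0.22  1.77  0.13  0.92  1.66]
[[[-1.19,-4.13,0.58,0,0,-1.78,8.5],[-1.06,-4.17,0.58,0,0,-1.78,8.5],[-0.93,-4.2,0.58,0,0,-1.78,8.5]]]
```

drive_tool --steps '[[[-1.2, -4.1, 0.6, 0, 0, -1.8, 8.5], [-1.1, -4.2, 0.6, 0, 0, -1.8, 8.5], [-0.9, -4.2, 0.6, 0, 0, -1.8, 8.5], [0, 0, 3, 0, 0, 0, 8.5], [0, 0, 3, 0, 0, 0, 8.5], [0, 0, 2.5, 0, 0, 0, 6], [0, 0, 0, 0, 0, 0, 5], [0, 0, 0, 0, 0, 0, 5]]]'

```text
time: 4.5
position: [0.6127, -0.1702, 0.0646]
tool_rot: [-0.126, 0.992, 0.0, -0.0]
wrist_force: [0.0, -0.8, 0.5]
gripper_width: 0.0501
```

```bash
python3 plan.py 4.5; python3 - <<'E'
from h import *
for n,c in(('top',(slice(130,250),slice(310,480))),('scene',(slice(150,350),slice(180,380)))):
    cap(n,n+'1.png');a=cv2.imread('pics/'+n+'1.png')[c];cv2.imwrite('pics/%s1c.png'%n,cv2.resize(a,(int(a.shape[1]*400/a.shape[0]),400),interpolation=cv2.INTER_CUBIC))
a=cv2.imread('pics/top1c.png');b=cv2.imread('pics/scene1c.png');w=cv2.hconcat([a,b]);print(w.shape);cv2.imwrite('pics/j1.png',cv2.resize(w,None,fx=.8,fy=.8))
E
```

```text
now [ 0.6127 -0.1702  0.0646] psi -165.5 z-ax [-4.e-04  2.e-04 -1.e+00] w 0.0501 F [ 0.  -0.8  0.5] t 4.5 q [ 0.36  0.69 -0.21  1.67  0.19  0.81  1.89]
(400, 966, 3)
```

View pics/j1.png

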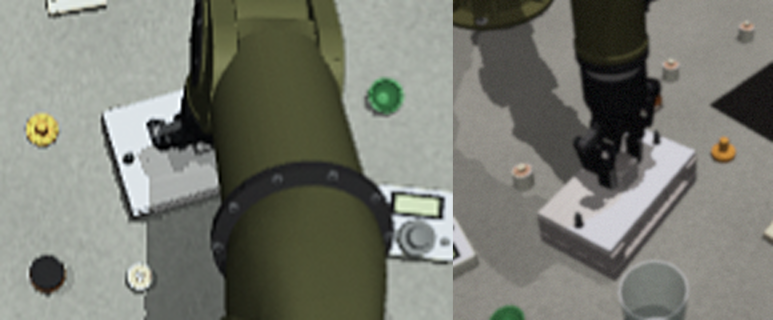

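The gripper straddles the post (scene crop about (615,165)), with the jaws along the plate's long axis. Next I close in small steps.

drive_tool --steps '[[[0, 0, 0, 0, 0, 0, 4], [0, 0, 0, 0, 0, 0, 3.8], [0, 0, 0, 0, 0, 0, 3.7], [0, 0, 0, 0, 0, 0, 3.6], [0, 0, 0, 0, 0, 0, 3.6]]]'

```text
time: 5.1
position: [0.613, -0.1711, 0.0648]
tool_rot: [-0.126, 0.992, -0.001, 0.001]
wrist_force: [0.7, -3.5, 2.8]
gripper_width: 0.0363
```

drive_tool --steps '[[[0, 0, 0, 0, 0, 0, 3.5], [0, 0, 0, 0, 0, 0, 3.4], [0, 0, 0, 0, 0, 0, 3.4]]]'

```text
time: 5.4
position: [0.6129, -0.1711, 0.0646]
tool_rot: [-0.126, 0.992, -0.001, 0.0]
wrist_force: [1.2, -4.9, 3.3]
gripper_width: 0.0343
```

drive_tool --steps '[[[0, -0.1, 0, 0, 0, 0, 3.4], [0, 0, 0, 0, 0, 0, 3.2], [0, 0, 0, 0, 0, 0, 2.5], [0, 0, 0, 0, 0, 0, 2.5], [0, 0, 0, 0, 0, 0, 2.5]]]'

```text
time: 5.9
position: [0.6128, -0.1712, 0.0645]
tool_rot: [-0.126, 0.992, -0.0, 0.0]
wrist_force: [0.1, -2.6, 5.2]
gripper_width: 0.033
```

```bash
python3 plan.py 2.5
```

```text
now [ 0.6128 -0.1712  0.0645] psi -165.5 z-ax [ 0. -0. -1.] w 0.033 F [ 0.1 -2.6  5.2] t 5.9 q [ 0.36  0.69 -0.21  1.67  0.19  0.81  1.89]
```

drive_tool --steps '[[[0, 0, -0.5, 0, 0, 0, 2.5], [0, 0, -1, 0, 0, 0, 2.5], [0, 0, -1, 0, 0, 0, 2.5], [0, 0, -1, 0, 0, 0, 2.5], [0, 0, -1.5, 0, 0, 0, 2.5], [0, 0, -2, 0, 0, 0, 2.5], [0, 0, -2, 0, 0, 0, 2.5], [0, 0, 0, 0, 0, 0, 2.5]]]'

```text
time: 6.7
position: [0.6134, -0.1702, 0.1562]
tool_rot: [-0.127, 0.992, 0.0, 0.001]
wrist_force: [1.5, 0.9, -6.4]
gripper_width: 0.0328
```

```bash
python3 plan.py 2.5 .602,.175,.16,182,12
```

```text
now [ 0.6134 -0.1702  0.1562] psi -165.46 z-ax [ 2.2e-03  6.0e-04 -1.0e+00] w 0.0328 F [ 1.5  0.9 -6.4] t 6.7 q [ 0.37  0.59 -0.23  1.57  0.15  1.    1.92]
[[[-0.63,2.81,-0.03,0,0,1.05,2.5],[-0.58,2.82,-0.03,0,0,1.05,2.5],[-0.53,2.83,-0.03,0,0,1.05,2.5],[-0.48,2.84,-0.03,0,0,1.05,2.5],[-0.42,2.85,-0.03,0,0,1.05,2.5],[-0.37,2.85,-0.03,0,0,1.05,2.5],[-0.32,2.86,-0.03,0,0,1.05,2.5],[-0.27,2.87,-0.03,0,0,1.05,2.5]]]
[[[-0.22,2.87,-0.03,0,0,1.05,2.5],[-0.16,2.87,-0.03,0,0,1.05,2.5],[-0.11,2.88,-0.03,0,0,1.05,2.5],[-0.06,2.88,-0.03,0,0,1.05,2.5]]]
```

drive_tool --steps '[[[-0.6, 2.8, 0, 0, 0, 1, 2.5], [-0.6, 2.8, 0, 0, 0, 1, 2.5], [-0.5, 2.8, 0, 0, 0, 1, 2.5], [-0.5, 2.8, 0, 0, 0, 1, 2.5], [-0.4, 2.9, 0, 0, 0, 1, 2.5], [-0.4, 2.9, 0, 0, 0, 1, 2.5], [-0.3, 2.9, 0, 0, 0, 1, 2.5], [-0.3, 2.9, 0, 0, 0, 1, 2.5]]]'

```text
time: 7.5
position: [0.6028, 0.0613, 0.1524]
tool_rot: [-0.057, 0.998, 0.0, -0.002]
wrist_force: [-0.2, -0.3, -7.1]
gripper_width: 0.0327
```

drive_tool --steps '[[[-0.2, 2.9, 0, 0, 0, 1, 2.5], [-0.2, 2.9, 0, 0, 0, 1, 2.5], [-0.1, 2.9, 0, 0, 0, 1, 2.5], [-0.1, 2.9, 0, 0, 0, 1, 2.5], [0, 0, 0, 0, 0, 0.5, 2.5]]]'

```text
time: 8.0
position: [0.5978, 0.183, 0.1524]
tool_rot: [-0.021, 1.0, 0.002, -0.002]
wrist_force: [-1.3, 1.0, -6.1]
gripper_width: 0.0327
```

```bash
python3 plan.py 2.5 .602,.175,.05,182; python3 - <<'E'
from h import *
d=cap('scene','scene2.png')
for a,b in((65,105),(65,-105),(-65,-105),(-65,105)):
    t=np.radians(2);p=(.602+a/1e3*np.cos(t)-b/1e3*np.sin(t),.175+a/1e3*np.sin(t)+b/1e3*np.cos(t),.003);print(proj(d,p).round(0),end=' ')
a=cv2.imread('pics/scene2.png')[100:300,180:480];cv2.imwrite('pics/s2.png',cv2.resize(a,None,fx=2.4,fy=2.4,interpolation=cv2.INTER_CUBIC))
E
```

```text
now [0.5978 0.183  0.1524] psi -177.59 z-ax [-0.0041  0.0043 -1.    ] w 0.0327 F [-1.3  1.  -6.1] t 8.0 q [-0.22  0.57 -0.18  1.61  0.11  0.97  1.17]
[[[-0.13,-0.27,3.41,0,0,0.14,2.5],[-0.13,-0.27,3.41,0,0,0.14,2.5],[-0.13,-0.27,3.41,0,0,0.14,2.5]]]
[427. 200.] [380. 238.] [340. 215.] [388. 181.]
```

View pics/s2.png

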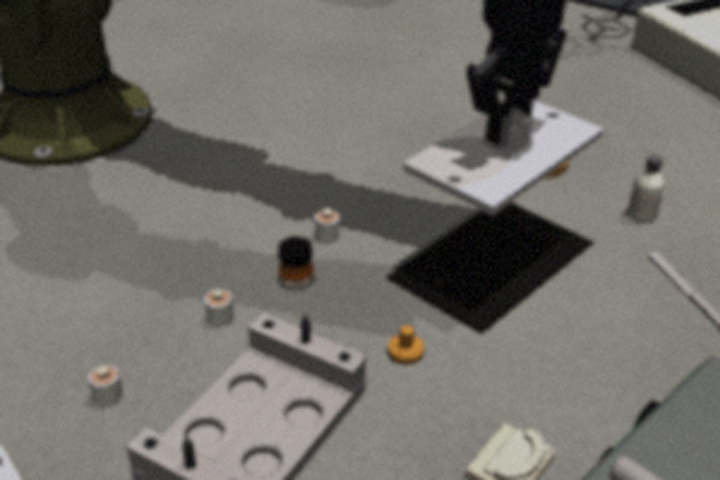

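The plate is held level above the mat: mat corners run about (388,277)–(592,242) in this crop. The press's pockets are now exposed.

drive_tool --steps '[[[-0.4, -0.8, 3, 0, 0, 0.4, 2.5], [0, 0, 3, 0, 0, 0, 2.5], [0, 0, 2.5, 0, 0, 0, 2.5], [0, 0, 2, 0, 0, 0, 2.5], [0, 0, 0.5, 0, 0, 0, 2.5], [0, 0, 0, 0, 0, 0, 2.5], [0, 0, 0, 0, 0, 0, 2.5]]]'

```text
time: 8.75
position: [0.6053, 0.1678, 0.0449]
tool_rot: [-0.014, 1.0, 0.0, 0.0]
wrist_force: [-0.1, -0.1, -6.4]
gripper_width: 0.033
```

```bash
python3 plan.py 2.5 .602,.175,.025,182,3
```

```text
now [0.6053 0.1678 0.0449] psi -178.42 z-ax [ 7.e-04  2.e-04 -1.e+00] w 0.033 F [-0.1 -0.1 -6.4] t 8.8 q [-0.22  0.7  -0.16  1.71  0.15  0.75  1.15]
[[[0.1,0.24,0.66,0,0,-0.14,2.5],[0.1,0.24,0.66,0,0,-0.14,2.5],[0.1,0.25,0.66,0,0,-0.14,2.5]]]
```

drive_tool --steps '[[[0.3, 0.7, 0.7, 0, 0, -0.4, 2.5], [0, 0, 0.7, 0, 0, 0, 2.5], [0, 0, 0.4, 0, 0, 0, 2.5], [0, 0, 0.2, 0, 0, 0, 2.5], [0, 0, 0.1, 0, 0, 0, 2.5], [0, 0, 0, 0, 0, 0, 2.5], [0, 0, 0, 0, 0, 0, 2.5]]]'

```text
time: 9.45
position: [0.6018, 0.1747, 0.0236]
tool_rot: [-0.017, 1.0, 0.0, 0.0]
wrist_force: [-1.1, -0.7, -3.3]
gripper_width: 0.0332
```

drive_tool --steps '[[[0, 0, 0.05, 0, 0, 0, 2.5], [0, 0, 0, 0, 0, 0, 3.4], [0, 0, 0, 0, 0, 0, 3.6], [0, 0, 0, 0, 0, 0, 4], [0, 0, 0, 0, 0, 0, 5], [0, 0, 0, 0, 0, 0, 6], [0, 0, 0, 0, 0, 0, 6]]]'

```text
time: 10.15
position: [0.6018, 0.1749, 0.0228]
tool_rot: [-0.017, 1.0, 0.0, 0.0]
wrist_force: [-0.2, -0.0, -0.2]
gripper_width: 0.0598
```

```bash
python3 plan.py 6
```

```text
now [0.6018 0.1749 0.0228] psi -178.01 z-ax [ 2.e-04  1.e-04 -1.e+00] w 0.0598 F [-0.2 -0.  -0.2] t 10.2 q [-0.23  0.73 -0.15  1.73  0.16  0.7   1.14]
```

drive_tool --steps '[[[0, 0, -2, 0, 0, 0, 6], [0, 0, -4, 0, 0, 0, 6], [0, 0, -4.5, 0, 0, 0, 5], [0, 0, -4.5, 0, 0, 0, 5], [0, 0, 0, 0, 0, 0, 5]]]'

```text
time: 10.65
position: [0.605, 0.176, 0.1797]
tool_rot: [-0.017, 1.0, 0.002, 0.006]
wrist_force: [0.5, -0.2, -0.2]
gripper_width: 0.05
```

```bash
python3 plan.py 5 .4525,.2598,.1,90; python3 - <<'E'
from m import *
np.set_printoptions(precision=4,suppress=True)
t=cap('top','top3.png');mt=masks('top','tooth0');s=cap('scene','scene3.png');ms=masks('scene','tooth0')
for a,b,c in mt: print('T',round(a,2),c.round(1),solve([(t,c)],TOOTH,at(t,c,.014)[:2])[0])
for a,b,c in ms: print('S',round(a,2),c.round(1),solve([(s,c)],TOOTH,at(s,c,.014)[:2])[0])
a=cv2.imread('pics/top3.png')[145:225,335:435];b=cv2.imread('pics/scene3.png')[220:330,225:340]
cv2.imwrite('pics/rt.png',cv2.resize(a,(800,640),interpolation=cv2.INTER_CUBIC)[:590]);cv2.imwrite('pics/rs.png',cv2.resize(b,(575,550),interpolation=cv2.INTER_CUBIC))
E
```

```text
now [0.605  0.176  0.1797] psi -178.02 z-ax [ 0.011   0.0036 -0.9999] w 0.05 F [ 0.5 -0.2 -0.2] t 10.7 q [-0.21  0.55 -0.18  1.57  0.11  1.02  1.18]
[[[1.25,0.74,0.66,0,0,7.66,5],[1.33,0.57,0.66,0,0,7.66,5],[1.4,0.39,0.66,0,0,7.66,5],[1.44,0.2,0.66,0,0,7.66,5],[1.45,0,0.66,0,0,7.66,5],[1.44,-0.19,0.66,0,0,7.66,5],[1.4,-0.38,0.66,0,0,7.66,5],[1.34,-0.56,0.66,0,0,7.66,5]]]
[[[1.25,-0.74,0.66,0,0,7.66,5],[1.14,-0.9,0.66,0,0,7.66,5],[1.01,-1.04,0.66,0,0,7.66,5],[0.86,-1.17,0.66,0,0,7.66,5]]]
T 0.58 [301.5 244.6] [0.4412 0.0749]
T 0.57 [361.7 233.9] [ 0.4667 -0.0981]
T 0.41 [411.7 227.4] [ 0.4813 -0.2421]
S 0.6 [270.8 227.6] [ 0.4673 -0.099 ]
S 0.55 [315.6 194.2] [0.4431 0.074 ]
S 0.5 [363.1 169.8] [0.4523 0.2587]
S 0.49 [223.5 260.3] [ 0.4809 -0.2424]
```

View pics/rt.png

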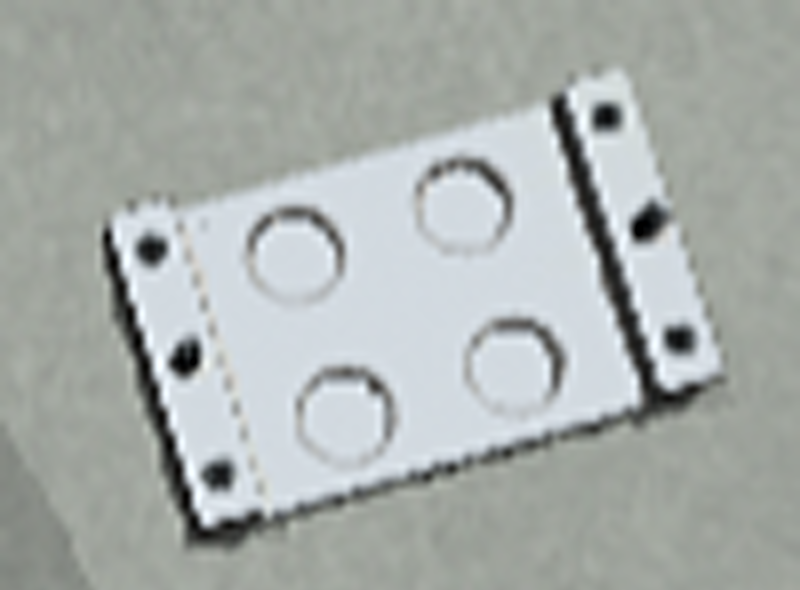

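View pics/rs.png

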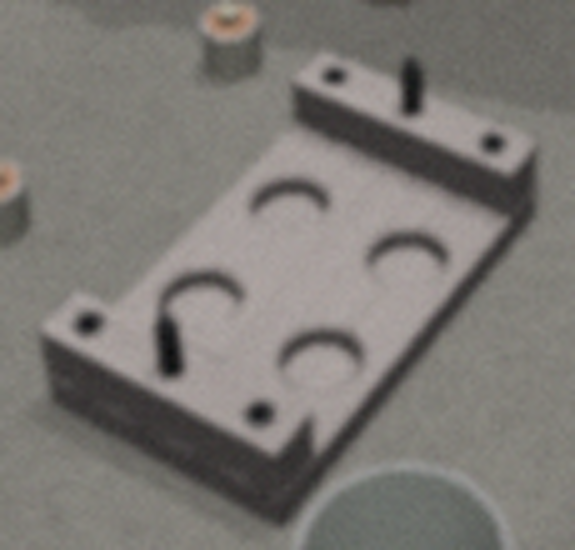

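```bash
cat > rig.py <<'E'
from m import *
np.set_printoptions(precision=4,suppress=True)
t=cap('top');s=cap('scene')
T=lambda u,v:np.array([(u+.5)/8-.5+335,(v+.5)/8-.5+145]);S=lambda u,v:np.array([(u+.5)/5-.5+225,(v+.5)/5-.5+220])
k=lambda a,b:(a*.031,b*.032,.018)
obs=[(t,T(296,255),k(1,1)),(t,T(464,205),k(1,-1)),(t,T(346,416),k(-1,1)),(t,T(515,367),k(-1,-1)),
(s,S(290,207),k(-1,1)),(s,S(408,259),k(1,1)),(s,S(201,301),k(-1,-1)),(s,S(321,360),k(1,-1)),(s,S(412,62),(0,.085,.076)),(s,S(165,315),(0,-.085,.076))]
for sel in(None,t,s):
  o=[q for q in obs if sel is None or q[0] is sel]
  f=lambda p:np.concatenate([proj(d,rect(*p,[q])[0])-uv for d,uv,q in o])
  r=least_squares(f,[.61,-.17,.25]);print('rig',r.x,np.degrees(r.x[2]),r.fun.reshape(-1,2).round(1).tolist())
E
python3 rig.py;python3 plan.py 5 .4523,.259,.14,90,12
```

```text
rig [ 0.613  -0.173   0.2537] 14.534338240929355 [[0.3, -0.7], [0.3, -0.5], [0.3, -0.6], [0.4, -0.6], [0.1, -1.0], [-0.1, -0.4], [-0.2, -0.8], [-0.0, -0.5], [-0.1, -0.5], [-0.2, 0.4]]
rig [ 0.6112 -0.172   0.2554] 14.634706664144849 [[-0.0, -0.1], [-0.0, 0.1], [0.0, 0.0], [0.1, -0.0]]
rig [ 0.6141 -0.1736  0.2526] 14.474751172879646 [[0.2, -0.6], [0.0, 0.0], [-0.1, -0.4], [0.1, -0.0], [0.0, -0.1], [-0.2, 0.9]]
now [0.6009 0.1744 0.1712] psi -178.01 z-ax [-2.7e-03 -9.0e-04 -1.0e+00] w 0.0499 F [-0.3 -0.  -0.5] t 10.9 q [-0.21  0.56 -0.18  1.58  0.11  1.02  1.18]
[[[1.21,0.75,0.26,0,0,7.67,5],[1.3,0.58,0.26,0,0,7.67,5],[1.37,0.4,0.26,0,0,7.67,5],[1.41,0.21,0.26,0,0,7.67,5],[1.42,0.02,0.26,0,0,7.67,5],[1.41,-0.17,0.26,0,0,7.67,5],[1.38,-0.35,0.26,0,0,7.67,5],[1.32,-0.53,0.26,0,0,7.67,5]]]
[[[1.24,-0.71,0.26,0,0,7.67,5],[1.13,-0.86,0.26,0,0,7.67,5],[1.01,-1.01,0.26,0,0,7.67,5],[0.86,-1.13,0.26,0,0,7.67,5]]]
```

drive_tool --steps '[[[3.7, 2, 1.5, 0, 0, 0, 5], [3.7, 2, 1.5, 0, 0, 0, 5], [3.7, 2.1, 1.5, 0, 0, 0, 5], [3.4, 1.8, 1.5, 0, 0, 0, 5], [0, 0, 1, 0, 0, 0, 5], [0, 0, 0, 0, 0, 0, 5], [0, 0, 0, 0, 0, 0, 5]]]'

```text
time: 11.65
position: [0.4549, 0.2481, 0.1024]
tool_rot: [-0.017, 1.0, -0.0, -0.0]
wrist_force: [-0.2, 0.7, 0.0]
gripper_width: 0.0497
```

```bash
python3 plan.py 5 .4523,.259,.014,182
```

```text
now [0.4549 0.2481 0.1024] psi -178.07 z-ax [-3.e-04 -8.e-04 -1.e+00] w 0.0497 F [-0.2  0.7  0. ] t 11.7 q [-0.43  0.49 -0.18  1.95  0.13  0.71  0.92]
[[[0.11,0.55,4.42,0,0,-0.03,5],[0.11,0.55,4.42,0,0,-0.03,5]]]
```

drive_tool --steps '[[[0.2, 1.1, 2.4, 0, 0, 0, 5], [0, 0, 3, 0, 0, 0, 5], [0, 0, 2.4, 0, 0, 0, 5], [0, 0, 1, 0, 0, 0, 5], [0, 0, 0, 0, 0, 0, 4], [0, 0, 0, 0, 0, 0, 3.2], [0, 0, 0, 0, 0, 0, 2.6], [0, 0, 0, 0, 0, 0, 2.6]]]'

```text
time: 12.45
position: [0.4525, 0.2598, 0.0159]
tool_rot: [-0.017, 1.0, 0.0, 0.001]
wrist_force: [1.3, -1.9, 3.3]
gripper_width: 0.0267
```

drive_tool --steps '[[[0, 0, 0, 0, 0, 0, 3.2], [0, 0, 0, 0, 0, 0, 5], [0, 0, 0, 0, 0, 7.7, 5], [0, 0, 0, 0, 0, 7.7, 5], [0, 0, 0, 0, 0, 7.7, 5], [0, 0, 0, 0, 0, 7.7, 5], [0, 0, 0, 0, 0, 7.7, 5], [0, 0, 0, 0, 0, 7.7, 5]]]'

```text
time: 13.25
position: [0.4516, 0.2598, 0.0149]
tool_rot: [0.379, 0.925, 0.0, -0.0]
wrist_force: [0.5, 0.1, -0.1]
gripper_width: 0.0499
```

drive_tool --steps '[[[0, 0, 0, 0, 0, 7.7, 5], [0, 0, 0, 0, 0, 7.7, 5], [0, 0, 0, 0, 0, 7.7, 5], [0, 0, 0, 0, 0, 7.7, 5], [0, 0, 0, 0, 0, 0, 5], [0, 0, 0, 0, 0, 0, 4], [0, 0, 0, 0, 0, 0, 3.2], [0, 0, 0, 0, 0, 0, 3.2]]]'

```text
time: 14.05
position: [0.4517, 0.2596, 0.0148]
tool_rot: [0.608, 0.794, 0.0, -0.0]
wrist_force: [-0.5, -0.2, -1.0]
gripper_width: 0.0318
```

```bash
python3 plan.py 5; python3 - <<'E'
from m import *
s=cap('scene','scene4.png')
for a,b,c in masks('scene','tooth0'): print('S',round(a,2),c.round(1),solve([(s,c)],TOOTH,at(s,c,.014)[:2])[0])
a=cv2.imread('pics/scene4.png')[140:200,330:410];cv2.imwrite('pics/s4.png',cv2.resize(a,None,fx=7,fy=7,interpolation=cv2.INTER_CUBIC))
E
```

```text
now [0.4517 0.2596 0.0148] psi 105.09 z-ax [-0.e+00  2.e-04 -1.e+00] w 0.0318 F [-0.5 -0.2 -1. ] t 14.1 q [-0.72  0.64  0.23  2.02 -0.28  0.5  -0.02]
S 0.73 [223.5 260.2] [ 0.48094219 -0.24230011]
S 0.65 [362.6 169.2] [0.44892967 0.26023339]
S 0.58 [405.1 165.7] [0.52531316 0.36660803]
S 0.5 [271.  228.1] [ 0.46906066 -0.09978352]
S 0.41 [315.6 193.8] [0.44175659 0.07529234]
```

drive_tool --steps '[[[0, 0, 0, 0, 0, 0, 2.6], [0, 0, 0, 0, 0, 0, 2.4], [0, 0, 0, 0, 0, 0, 2.4], [0, 0, 0, 0, 0, 0, 2.4]]]'

```text
time: 14.55
position: [0.4517, 0.2595, 0.0151]
tool_rot: [0.609, 0.793, 0.0, 0.0]
wrist_force: [-0.6, 0.3, 5.0]
gripper_width: 0.0256
```

drive_tool --steps '[[[0, 0, -1.5, 0, 0, 0, 2.4], [0, 0, -3, 0, 0, 0, 2.4], [0, 0, -3.5, 0, 0, 0, 2.4], [0, 0, -2, 0, 0, 0, 2.4], [0, 0, 0, 0, 0, 0, 2.4]]]'

```text
time: 15.05
position: [0.4532, 0.2603, 0.1174]
tool_rot: [0.609, 0.793, 0.002, 0.001]
wrist_force: [0.5, 0.4, -0.4]
gripper_width: 0.0249
```

```bash
python3 plan.py 2.4 .635,-.1337,.115,104.53,12
```

```text
now [0.4532 0.2603 0.1174] psi 105.0 z-ax [ 0.0043  0.0027 -1.    ] w 0.0249 F [ 0.5  0.4 -0.4] t 15.1 q [-0.78  0.49  0.31  1.93 -0.21  0.74 -0.08]
[[[-3.56,0.61,0.02,0,0,0.04,2.4],[-3.56,0.62,0.02,0,0,0.04,2.4],[-3.56,0.62,0.02,0,0,0.04,2.4],[-3.56,0.62,0.02,0,0,0.04,2.4],[-3.56,0.62,0.02,0,0,0.04,2.4],[-3.56,0.63,0.02,0,0,0.04,2.4],[-3.56,0.63,0.02,0,0,0.04,2.4],[-3.56,0.63,0.02,0,0,0.04,2.4]]]
[[[-3.56,0.63,0.02,0,0,0.04,2.4],[-3.56,0.64,0.02,0,0,0.04,2.4],[-3.56,0.64,0.02,0,0,0.04,2.4],[-3.56,0.64,0.02,0,0,0.04,2.4]]]
```

```bash
python3 - <<'E'
from h import *
s=cap('scene','scene5.png')
print(proj(s,(.4532,.2603,.117)))
a=cv2.imread('pics/scene5.png')[90:190,310:430];cv2.imwrite('pics/s5.png',cv2.resize(a,None,fx=5,fy=5,interpolation=cv2.INTER_CUBIC))
E
```

```text
[365.90379531 138.87576851]
```

View pics/s5.png

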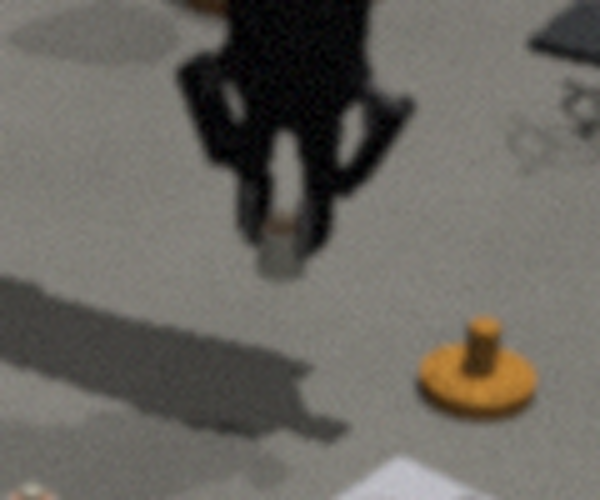

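The tooth is held upright in the fingertips at crop (280,245). On to pocket 3.

drive_tool --steps '[[[-3.6, 0.6, 0, 0, 0, 0, 2.4], [-3.6, 0.6, 0, 0, 0, 0, 2.4], [-3.6, 0.6, 0, 0, 0, 0, 2.4], [-3.6, 0.6, 0, 0, 0, 0, 2.4], [-3.6, 0.6, 0, 0, 0, 0, 2.4], [-3.6, 0.6, 0, 0, 0, 0, 2.4], [-3.6, 0.6, 0, 0, 0, 0, 2.4], [-3.6, 0.6, 0, 0, 0, 0, 2.4]]]'

```text
time: 15.9
position: [0.5721, -0.0075, 0.113]
tool_rot: [0.609, 0.793, -0.001, -0.001]
wrist_force: [0.5, 0.4, -0.7]
gripper_width: 0.0255
```

drive_tool --steps '[[[-3.6, 0.6, 0, 0, 0, 0.5, 2.4], [-3.6, 0.6, 0, 0, 0, 0, 2.4], [-3.6, 0.6, 0, 0, 0, 0, 2.4], [-3, 0.6, 2, 0, 0, 0, 2.4], [0, 0, 2, 0, 0, 0, 2.4], [0, 0, 0, 0, 0, 0, 2.4], [0, 0, 0, 0, 0, 0, 2.4], [0, 0, 0, 0, 0, 0, 2.4]]]'

```text
time: 16.7
position: [0.6307, -0.1326, 0.0751]
tool_rot: [0.612, 0.791, 0.0, -0.0]
wrist_force: [0.1, -0.4, -1.3]
gripper_width: 0.0255
```

```bash
python3 plan.py 2.4 .635,-.1337,.04,104.53,2
```

```text
now [ 0.6307 -0.1326  0.0751] psi 104.57 z-ax [ 2.e-04  5.e-04 -1.e+00] w 0.0255 F [ 0.1 -0.4 -1.3] t 16.7 q [ 0.02  0.7   0.26  1.64 -0.23  0.84  0.63]
[[[-0.1,0.19,1.76,0,0,0.02,2.4],[-0.1,0.19,1.76,0,0,0.02,2.4]]]
```

drive_tool --steps '[[[-0.2, 0.4, 1.5, 0, 0, 0, 2.4], [0, 0, 1.5, 0, 0, 0, 2.4], [0, 0, 0.8, 0, 0, 0, 2.4], [0, 0, 0, 0, 0, 0, 2.4], [0, 0, 0.4, 0, 0, 0, 2.4], [0, 0, 0.3, 0, 0, 0, 2.4], [0, 0, 0.3, 0, 0, 0, 2.4], [0, 0, 0, 0, 0, 0, 2.4]]]'

```text
time: 17.5
position: [0.6348, -0.1346, 0.0266]
tool_rot: [0.612, 0.791, -0.0, -0.0]
wrist_force: [-0.3, 0.5, -0.5]
gripper_width: 0.0252
```

drive_tool --steps '[[[0, 0, 0.3, 0, 0, 0, 2.4], [0, 0, 0.2, 0, 0, 0, 2.4], [0, 0, 0, 0, 0, 0, 2.4], [0, 0, 0, 0, 0, 0, 2.4]]]'

```text
time: 17.9
position: [0.6349, -0.1346, 0.0218]
tool_rot: [0.612, 0.791, -0.0, -0.0]
wrist_force: [0.0, 0.1, -0.2]
gripper_width: 0.0253
```

drive_tool --steps '[[[0, 0, 0.05, 0, 0, 0, 2.4], [0, 0, 0, 0, 0, 0, 3.2], [0, 0, 0, 0, 0, 0, 4.2], [0, 0, 0, 0, 0, 0, 4.2], [0, 0, -3, 0, 0, 0, 4.2], [0, 0, -4, 0, 0, 0, 5], [0, 0, -2, 0, 0, 0, 5], [0, 0, 0, 0, 0, 0, 5]]]'

```text
time: 18.7
position: [0.6369, -0.1353, 0.115]
tool_rot: [0.612, 0.791, 0.001, 0.003]
wrist_force: [0.6, -0.0, -0.8]
gripper_width: 0.0503
```

```bash
cat > teeth.py <<'E'
from m import *
np.set_printoptions(precision=4,suppress=True)
for n in('top','scene'):
    d=cap(n)
    for a,b,c in masks(n,'tooth0',8,.25): print(n,round(a,2),c.round(1),solve([(d,c)],TOOTH,at(d,c,.014)[:2])[0],'in rig z',solve([(d,c)],[(.014,.018),(.014,.034)],at(d,c,.03)[:2])[0])
E
python3 teeth.py; python3 plan.py 5 .481,-.2423,.115,104.5,5
```

```text
top 0.51 [411.7 227.4] [ 0.4813 -0.2422] in rig z [ 0.4804 -0.2401]
top 0.26 [454.5 165.5] [ 0.6586 -0.3769] in rig z [ 0.6561 -0.3735]
scene 0.68 [270.9 228.2] [ 0.4691 -0.1   ] in rig z [ 0.4805 -0.1077]
scene 0.63 [223.4 260. ] [ 0.4802 -0.242 ] in rig z [ 0.4913 -0.247 ]
scene 0.48 [306.2 269.5] [ 0.6292 -0.1287] in rig z [ 0.6375 -0.1359]
now [ 0.6342 -0.1342  0.11  ] psi 104.5 z-ax [-2.1e-03  5.0e-04 -1.0e+00] w 0.0499 F [-1.2  0.1 -1.5] t 18.9 q [ 0.01  0.66  0.28  1.59 -0.21  0.92  0.61]
[[[-1.33,-3.51,-0.1,0,0,0,5],[-1.33,-3.51,-0.1,0,0,0,5],[-1.33,-3.51,-0.1,0,0,0,5],[-1.33,-3.51,-0.1,0,0,0,5],[-1.33,-3.51,-0.1,0,0,0,5]]]
```

drive_tool --steps '[[[-1.3, -3.5, 0, 0, 0, 0, 5], [-1.3, -3.5, 0, 0, 0, 0, 5], [-1.3, -3.5, 0, 0, 0, 0, 5], [-1.3, -3.5, 0, 0, 0, 0, 5], [-1.4, -3.5, 2, 0, 0, 0, 5], [0, 0, 2, 0, 0, 0, 5], [0, 0, 0, 0, 0, 0, 5], [0, 0, 0, 0, 0, 0, 5]]]'

```text
time: 19.7
position: [0.4821, -0.2416, 0.0707]
tool_rot: [0.612, 0.791, -0.0, -0.001]
wrist_force: [0.6, 0.5, 0.3]
gripper_width: 0.0499
```

```bash
python3 plan.py 5 .481,-.2422,.015,104.5
```

```text
now [ 0.4821 -0.2416  0.0707] psi 104.53 z-ax [-0.0015  0.0011 -1.    ] w 0.0499 F [0.6 0.5 0.3] t 19.7 q [ 0.26  0.58  0.25  1.93 -0.22  0.66  0.89]
[[[-0.02,-0.06,2.78,0,0,0.01,5],[-0.02,-0.06,2.78,0,0,0.01,5]]]
```

drive_tool --steps '[[[0, 0, 2, 0, 0, 0, 5], [0, 0, 2, 0, 0, 0, 5], [0, 0, 1.5, 0, 0, 0, 5], [0, 0, 0, 0, 0, 0, 4], [0, 0, 0, 0, 0, 0, 3.2], [0, 0, 0, 0, 0, 0, 2.8], [0, 0, 0, 0, 0, 0, 2.4], [0, 0, 0, 0, 0, 0, 2.4]]]'

```text
time: 20.5
position: [0.483, -0.2423, 0.0176]
tool_rot: [0.612, 0.791, 0.0, 0.001]
wrist_force: [-0.1, 0.5, 6.7]
gripper_width: 0.025
```

drive_tool --steps '[[[0, 0, 0, 0, 0, 0, 2.4], [0, 0, -1.5, 0, 0, 0, 2.4], [0, 0, -3, 0, 0, 0, 2.4], [0, 0, -3, 0, 0, 0, 2.4], [0, 0, -2, 0, 0, 0, 2.4], [0, 0, 0, 0, 0, 0, 2.4], [0, 0, 0, 0, 0, 0, 2.4]]]'

```text
time: 21.2
position: [0.4822, -0.2422, 0.1118]
tool_rot: [0.612, 0.791, 0.0, 0.001]
wrist_force: [-0.4, 0.5, -0.6]
gripper_width: 0.0256
```

```bash
python3 plan.py 2.4 .651,-.1964,.11,104.5,5
```

```text
now [ 0.4822 -0.2422  0.1118] psi 104.5 z-ax [ 1.3e-03 -4.0e-04 -1.0e+00] w 0.0256 F [-0.4  0.5 -0.6] t 21.2 q [ 0.24  0.52  0.28  1.89 -0.2   0.76  0.88]
[[[0.04,3.5,0.04,0,0,0,2.4],[0.04,3.5,0.04,0,0,0,2.4],[0.04,3.5,0.04,0,0,0,2.4],[0.04,3.5,0.04,0,0,0,2.4],[0.04,3.5,0.04,0,0,0,2.4]]]
```

drive_tool --steps '[[[0, 3.5, 0, 0, 0, 0, 2.4], [0, 3.5, 0, 0, 0, 0, 2.4], [0, 3.5, 0, 0, 0, 0, 2.4], [0, 3.5, 0, 0, 0, 0, 2.4], [0, 3.5, 2, 0, 0, 0, 2.4], [0, 0, 2, 0, 0, 0, 2.4], [0, 0, 0, 0, 0, 0, 2.4], [0, 0, 0, 0, 0, 0, 2.4]]]'

```text
time: 22.0
position: [0.6501, -0.1988, 0.0701]
tool_rot: [0.613, 0.79, -0.001, -0.001]
wrist_force: [-0.1, -0.1, 0.1]
gripper_width: 0.0253
```

```bash
python3 plan.py 2.4 .651,-.196,.038,104.5,2
```

```text
now [ 0.6501 -0.1988  0.0701] psi 104.44 z-ax [-3.2e-03  2.0e-04 -1.0e+00] w 0.0253 F [-0.1 -0.1  0.1] t 22.0 q [ 0.11  0.75  0.26  1.53 -0.23  0.89  0.71]
[[[0.13,0.08,1.6,0,0,-0.03,2.4],[0.13,0.08,1.6,0,0,-0.03,2.4]]]
```

drive_tool --steps '[[[0.3, 0.1, 1.5, 0, 0, 0, 2.4], [0, 0, 1.5, 0, 0, 0, 2.4], [0, 0, 0, 0, 0, 0, 2.4], [0, 0, 0.4, 0, 0, 0, 2.4], [0, 0, 0.4, 0, 0, 0, 2.4], [0, 0, 0.4, 0, 0, 0, 2.4], [0, 0, 0.2, 0, 0, 0, 2.4], [0, 0, 0, 0, 0, 0, 2.4]]]'

```text
time: 22.8
position: [0.6515, -0.1953, 0.027]
tool_rot: [0.612, 0.791, -0.0, -0.0]
wrist_force: [0.6, 0.3, 0.0]
gripper_width: 0.0251
```

drive_tool --steps '[[[0, 0, 0, 0, 0, 0, 2.4], [0, 0, 0.1, 0, 0, 0, 2.4], [0, 0, 0, 0, 0, 0, 2.4]]]'

```text
time: 23.1
position: [0.6517, -0.1953, 0.0263]
tool_rot: [0.612, 0.791, 0.0, 0.0]
wrist_force: [-1.0, 0.2, -0.8]
gripper_width: 0.0253
```

drive_tool --steps '[[[0, 0, 0.15, 0, 0, 0, 2.4], [0, 0, 0.1, 0, 0, 0, 2.4], [0, 0, 0, 0, 0, 0, 2.4], [0, 0, 0, 0, 0, 0, 2.4]]]'

```text
time: 23.5
position: [0.6517, -0.1953, 0.0238]
tool_rot: [0.612, 0.791, -0.0, -0.0]
wrist_force: [0.5, 0.3, 0.8]
gripper_width: 0.0253
```

drive_tool --steps '[[[0, 0, 0, 0, 0, 0, 3.2], [0, 0, 0, 0, 0, 0, 4.2], [0, 0, 0, 0, 0, 0, 4.2], [0, 0, -3, 0, 0, 0, 4.2], [0, 0, -4, 0, 0, 0, 5], [0, 0, -2, 0, 0, 0, 5], [0, 0, 0, 0, 0, 0, 5], [0, 0, 0, 0, 0, 0, 5]]]'

```text
time: 24.3
position: [0.6517, -0.1952, 0.114]
tool_rot: [0.612, 0.791, 0.0, 0.0]
wrist_force: [-0.6, -0.5, -0.6]
gripper_width: 0.0499
```

```bash
python3 teeth.py; python3 plan.py 5 .467,-.099,.11,104.5,6
```

```text
top 0.49 [300.7 244.7] [0.4409 0.0774] in rig z [0.4404 0.0766]
scene 0.65 [289.2 289.1] [ 0.645  -0.1903] in rig z [ 0.6531 -0.1963]
scene 0.59 [306.3 269.5] [ 0.6295 -0.1288] in rig z [ 0.6379 -0.1359]
scene 0.3 [449.3 178.2] [0.6543 0.4026] in rig z [0.6623 0.3855]
now [ 0.651  -0.195   0.1124] psi 104.49 z-ax [-2.3e-03  6.0e-04 -1.0e+00] w 0.0499 F [-0.1  0.2  0.5] t 24.5 q [ 0.1   0.71  0.28  1.5  -0.22  0.97  0.69]
[[[2.32,-2.57,0.04,0,0,-0,5],[2.32,-2.57,0.04,0,0,-0,5],[2.32,-2.57,0.04,0,0,-0,5],[2.32,-2.57,0.04,0,0,-0,5],[2.32,-2.57,0.04,0,0,-0,5],[2.32,-2.57,0.04,0,0,-0,5]]]
```

```bash
python3 teeth.py; python3 - <<'E'
from h import *
a=cap('scene','scene6.png')['frame'][150:330,200:400,::-1];cv2.imwrite('pics/s6.png',cv2.resize(a,None,fx=3.3,fy=3.3,interpolation=cv2.INTER_CUBIC))
E
```

```text
top 0.5 [300.8 244.8] [0.4405 0.0769] in rig z [0.44   0.0762]
top 0.29 [358.8 182.7] [ 0.616  -0.0958] in rig z [ 0.6139 -0.095 ]
scene 0.63 [306.  269.7] [ 0.6293 -0.1295] in rig z [ 0.6377 -0.1366]
scene 0.62 [289.  289.3] [ 0.6451 -0.1909] in rig z [ 0.6531 -0.1969]
scene 0.42 [315.7 194.2] [0.4433 0.074 ] in rig z [0.4552 0.063 ]
```

View pics/s6.png

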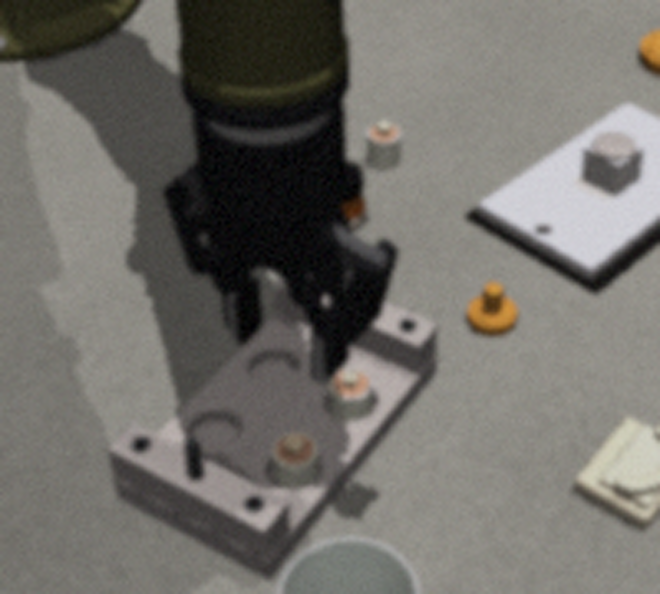

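Teeth A and D stand in the two far pockets, at (350,390) and (293,455) in the crop; C is hidden by the gripper. I'll fetch B next.

```bash
python3 plan.py 5 .442,.0757,.115,104.5,8
```

```text
now [ 0.6515 -0.1953  0.1133] psi 104.49 z-ax [-7.e-04  1.e-04 -1.e+00] w 0.0501 F [ 0.3 -0.   0. ] t 24.8 q [ 0.1   0.7   0.28  1.49 -0.22  0.97  0.69]
[[[3.94,-1.69,-0.02,0,0,-0,5],[3.94,-1.69,-0.02,0,0,-0,5],[3.94,-1.69,-0.02,0,0,-0,5],[3.94,-1.69,-0.02,0,0,-0,5],[3.94,-1.69,-0.02,0,0,-0,5],[3.94,-1.69,-0.02,0,0,-0,5],[3.94,-1.69,-0.02,0,0,-0,5],[3.94,-1.69,-0.02,0,0,-0,5]]]
```

drive_tool --steps '[[[3.9, -1.7, 0, 0, 0, 0, 5], [3.9, -1.7, 0, 0, 0, 0, 5], [3.9, -1.7, 0, 0, 0, 0, 5], [3.9, -1.7, 0, 0, 0, 0, 5], [3.9, -1.7, 0, 0, 0, 0, 5], [3.9, -1.7, 0, 0, 0, 0, 5], [3.9, -1.7, 0, 0, 0, 0, 5], [3.9, -1.7, 0, 0, 0, 0, 5]]]'

```text
time: 25.55
position: [0.4409, 0.0739, 0.1139]
tool_rot: [0.612, 0.791, 0.0, 0.0]
wrist_force: [0.9, -0.3, 0.1]
gripper_width: 0.0499
```

drive_tool --steps '[[[0, 0, 2, 0, 0, 0, 5], [0, 0, 2, 0, 0, 0, 5], [0, 0, 0, 0, 0, 0, 5], [0, 0, 0, 0, 0, 0, 5]]]'

```text
time: 25.95
position: [0.442, 0.0724, 0.074]
tool_rot: [0.613, 0.79, -0.0, -0.0]
wrist_force: [0.1, 0.1, -0.4]
gripper_width: 0.05
```

```bash
python3 teeth.py; python3 plan.py 5 .442,.0757,.015,104.5
```

```text
top 0.67 [392.4 169.7] [ 0.6517 -0.1951] in rig z [ 0.6492 -0.1935]
top 0.64 [362.1 233.9] [ 0.4668 -0.0993] in rig z [ 0.4661 -0.0985]
top 0.51 [386.6 184. ] [ 0.6097 -0.1763] in rig z [ 0.6076 -0.1748]
top 0.48 [466.3 218. ] [ 0.5037 -0.4002] in rig z [ 0.5026 -0.3967]
top 0.44 [371.7 176.1] [ 0.6345 -0.1339] in rig z [ 0.6322 -0.1328]
scene 0.72 [270.8 227.7] [ 0.4675 -0.0991] in rig z [ 0.4789 -0.1068]
scene 0.62 [289.  289.7] [ 0.6461 -0.1915] in rig z [ 0.6541 -0.1975]
scene 0.51 [315.6 193.8] [0.4419 0.0751] in rig z [0.4538 0.0641]
now [0.4426 0.0724 0.0745] psi 104.45 z-ax [ 1.4e-03  2.0e-04 -1.0e+00] w 0.0503 F [ 0.4 -0.5  0.3] t 26.1 q [-0.41  0.47  0.28  2.16 -0.24  0.54  0.3 ]
[[[0.16,0.01,2.98,0,0,-0.03,5],[0.16,0.01,2.98,0,0,-0.03,5]]]
```

drive_tool --steps '[[[0.3, 0, 2, 0, 0, 0, 5], [0, 0, 2, 0, 0, 0, 5], [0, 0, 1.9, 0, 0, 0, 5], [0, 0, 0, 0, 0, 0, 4], [0, 0, 0, 0, 0, 0, 3.2], [0, 0, 0, 0, 0, 0, 2.8], [0, 0, 0, 0, 0, 0, 2.4], [0, 0, 0, 0, 0, 0, 2.4]]]'

```text
time: 26.95
position: [0.4418, 0.0756, 0.0161]
tool_rot: [0.612, 0.791, 0.001, 0.001]
wrist_force: [-0.4, -1.7, 5.0]
gripper_width: 0.0255
```

drive_tool --steps '[[[0, 0, 0, 0, 0, 0, 2.4], [0, 0, -1.5, 0, 0, 0, 2.4], [0, 0, -3, 0, 0, 0, 2.4], [0, 0, -3, 0, 0, 0, 2.4], [0, 0, -2, 0, 0, 0, 2.4], [0, 0, 0, 0, 0, 0, 2.4], [0, 0, 0, 0, 0, 0, 2.4]]]'

```text
time: 27.65
position: [0.4414, 0.0759, 0.1104]
tool_rot: [0.612, 0.791, 0.001, 0.0]
wrist_force: [-0.8, -0.6, -0.7]
gripper_width: 0.0254
```

```bash
python3 plan.py 2.4 .575,-.1493,.11,104.5,7
```

```text
now [0.4414 0.0759 0.1104] psi 104.51 z-ax [ 1.7e-03  7.0e-04 -1.0e+00] w 0.0254 F [-0.8 -0.6 -0.7] t 27.6 q [-0.45  0.41  0.32  2.12 -0.21  0.64  0.26]
[[[-3.59,1.04,0.01,0,0,0,2.4],[-3.59,1.04,0.01,0,0,0,2.4],[-3.59,1.04,0.01,0,0,0,2.4],[-3.59,1.04,0.01,0,0,0,2.4],[-3.59,1.04,0.01,0,0,0,2.4],[-3.59,1.04,0.01,0,0,0,2.4],[-3.59,1.04,0.01,0,0,0,2.4]]]
```

drive_tool --steps '[[[-3.6, 1, 0, 0, 0, 0, 2.4], [-3.6, 1, 0, 0, 0, 0, 2.4], [-3.6, 1, 0, 0, 0, 0, 2.4], [-3.6, 1, 0, 0, 0, 0, 2.4], [-3.6, 1.1, 0, 0, 0, 0, 2.4], [-3.6, 1.1, 0, 0, 0, 0, 2.4], [-3.5, 1.1, 2, 0, 0, 0, 2.4], [0, 0, 2, 0, 0, 0, 2.4]]]'

```text
time: 28.45
position: [0.5763, -0.1552, 0.0685]
tool_rot: [0.614, 0.789, -0.001, 0.002]
wrist_force: [-0.2, 0.5, -1.3]
gripper_width: 0.0254
```

drive_tool --steps '[[[0, 0, 0, 0, 0, 0, 2.4], [0, 0, 0, 0, 0, 0, 2.4], [0, 0, 0, 0, 0, 0, 2.4]]]'

```text
time: 28.75
position: [0.5747, -0.1482, 0.0702]
tool_rot: [0.612, 0.791, 0.0, -0.0]
wrist_force: [-0.0, -0.4, -0.6]
gripper_width: 0.0249
```

```bash
python3 plan.py 2.4 .575,-.1493,.038,104.5,2
```

```text
now [ 0.5747 -0.1482  0.0702] psi 104.56 z-ax [ 1.e-04  5.e-04 -1.e+00] w 0.0249 F [-0.  -0.4 -0.6] t 28.8 q [ 0.04  0.64  0.27  1.79 -0.24  0.75  0.69]
[[[-0.06,0,1.61,0,0,0.03,2.4],[-0.06,0,1.61,0,0,0.03,2.4]]]
```

drive_tool --steps '[[[-0.1, 0, 1.5, 0, 0, 0, 2.4], [0, 0, 1.5, 0, 0, 0, 2.4], [0, 0, 0, 0, 0, 0, 2.4], [0, 0, 0.4, 0, 0, 0, 2.4], [0, 0, 0.4, 0, 0, 0, 2.4], [0, 0, 0.4, 0, 0, 0, 2.4], [0, 0, 0.2, 0, 0, 0, 2.4], [0, 0, 0, 0, 0, 0, 2.4]]]'

```text
time: 29.55
position: [0.5748, -0.15, 0.0256]
tool_rot: [0.612, 0.791, -0.0, -0.0]
wrist_force: [-0.1, 0.7, 0.2]
gripper_width: 0.0253
```

drive_tool --steps '[[[0, 0, 0.2, 0, 0, 0, 2.4], [0, 0, 0.1, 0, 0, 0, 2.4], [0, 0, 0, 0, 0, 0, 2.4], [0, 0, 0, 0, 0, 0, 2.4]]]'

```text
time: 29.95
position: [0.5749, -0.1501, 0.0228]
tool_rot: [0.612, 0.791, -0.0, 0.0]
wrist_force: [-0.7, 0.4, -0.8]
gripper_width: 0.0254
```

Release, then on to C at about (.467,-.099).

drive_tool --steps '[[[0, 0, 0.05, 0, 0, 0, 3.2], [0, 0, 0, 0, 0, 0, 4.2], [0, 0, 0, 0, 0, 0, 4.2], [0, 0, -3, 0, 0, 0, 4.2], [0, 0, -4, 0, 0, 0, 5], [0, 0, -2, 0, 0, 0, 5], [0, 0, 0, 0, 0, 0, 5], [0, 0, 0, 0, 0, 0, 5]]]'

```text
time: 30.75
position: [0.5749, -0.1499, 0.1124]
tool_rot: [0.612, 0.791, 0.0, 0.0]
wrist_force: [0.7, -0.3, -0.2]
gripper_width: 0.0503
```

```bash
python3 teeth.py; python3 plan.py 5 .467,-.099,.07,104.5,4
```

```text
scene 0.78 [289.  289.2] [ 0.6449 -0.1908] in rig z [ 0.653  -0.1968]
scene 0.68 [282.2 258.1] [ 0.5665 -0.1443] in rig z [ 0.5761 -0.1512]
scene 0.44 [305.7 269.6] [ 0.6286 -0.1298] in rig z [ 0.6369 -0.1369]
now [ 0.5742 -0.1498  0.111 ] psi 104.49 z-ax [-2.2e-03  5.0e-04 -1.0e+00] w 0.0503 F [0.9 0.5 0.2] t 30.9 q [ 0.03  0.59  0.3   1.75 -0.22  0.84  0.68]
[[[1.9,-2.28,1.03,0,0,-0,5],[1.9,-2.28,1.03,0,0,-0,5],[1.9,-2.28,1.03,0,0,-0,5],[1.9,-2.28,1.03,0,0,-0,5]]]
```

drive_tool --steps '[[[1.9, -2.3, 0, 0, 0, 0, 5], [1.9, -2.3, 0, 0, 0, 0, 5], [1.9, -2.3, 0, 0, 0, 0, 5], [1.9, -2.3, 2, 0, 0, 0, 5], [0, 0, 2, 0, 0, 0, 5], [0, 0, 0, 0, 0, 0, 5], [0, 0, 0, 0, 0, 0, 5]]]'

```text
time: 31.65
position: [0.4671, -0.0998, 0.0721]
tool_rot: [0.612, 0.791, -0.0, -0.0]
wrist_force: [0.7, -0.2, 0.3]
gripper_width: 0.0501
```

```bash
python3 teeth.py; python3 plan.py 5 .467,-.099,.015,104.5,2
```

```text
top 0.52 [379. 194.] [ 0.581  -0.1529] in rig z [ 0.5793 -0.1516]
top 0.42 [392.4 170. ] [ 0.6509 -0.1953] in rig z [ 0.6484 -0.1936]
top 0.41 [371.4 176.6] [ 0.6329 -0.1331] in rig z [ 0.6307 -0.132 ]
scene 0.71 [289.  288.6] [ 0.6436 -0.1896] in rig z [ 0.6517 -0.1956]
scene 0.71 [282.  258.3] [ 0.5667 -0.1451] in rig z [ 0.5763 -0.1519]
scene 0.65 [305.9 269.2] [ 0.628  -0.1287] in rig z [ 0.6364 -0.1359]
scene 0.63 [283.7 278. ] [ 0.6139 -0.1793] in rig z [ 0.6226 -0.1855]
scene 0.61 [270.6 227.9] [ 0.4677 -0.0999] in rig z [ 0.4792 -0.1076]
now [ 0.4677 -0.1     0.0728] psi 104.47 z-ax [ 1.2e-03 -4.0e-04 -1.0e+00] w 0.0497 F [-0.4  0.6 -0.1] t 31.9 q [-0.03  0.51  0.28  2.09 -0.24  0.58  0.67]
[[[0.05,-0.02,2.89,0,0,-0.01,5],[0.05,-0.02,2.89,0,0,-0.01,5]]]
```

drive_tool --steps '[[[0, 0, 2, 0, 0, 0, 5], [0, 0, 2, 0, 0, 0, 5], [0, 0, 1.7, 0, 0, 0, 5], [0, 0, 0, 0, 0, 0, 4], [0, 0, 0, 0, 0, 0, 3.2], [0, 0, 0, 0, 0, 0, 2.8], [0, 0, 0, 0, 0, 0, 2.4], [0, 0, 0, 0, 0, 0, 2.4]]]'

```text
time: 32.65
position: [0.4675, -0.0998, 0.0165]
tool_rot: [0.612, 0.791, 0.0, 0.001]
wrist_force: [-0.2, 0.2, 7.1]
gripper_width: 0.0252
```

drive_tool --steps '[[[0, 0, 0, 0, 0, 0, 2.4], [0, 0, -1.5, 0, 0, 0, 2.4], [0, 0, -3, 0, 0, 0, 2.4], [0, 0, -3, 0, 0, 0, 2.4], [0, 0, -2, 0, 0, 0, 2.4], [0, 0, 0, 0, 0, 0, 2.4], [0, 0, 0, 0, 0, 0, 2.4]]]'

```text
time: 33.35
position: [0.4671, -0.0993, 0.1108]
tool_rot: [0.612, 0.791, 0.001, 0.001]
wrist_force: [1.3, 0.3, -0.3]
gripper_width: 0.0254
```

```bash
python3 plan.py 2.4 .591,-.2115,.11,104.5,5
```

```text
now [ 0.4671 -0.0993  0.1108] psi 104.51 z-ax [ 0.0016  0.     -1.    ] w 0.0254 F [ 1.3  0.3 -0.3] t 33.4 q [-0.06  0.45  0.31  2.05 -0.21  0.68  0.64]
[[[-2.79,1.84,0.02,0,0,0,2.4],[-2.79,1.84,0.02,0,0,0,2.4],[-2.79,1.84,0.02,0,0,0,2.4],[-2.79,1.84,0.02,0,0,0,2.4],[-2.79,1.84,0.02,0,0,0,2.4]]]
```

drive_tool --steps '[[[-2.8, 1.8, 0, 0, 0, 0, 2.4], [-2.8, 1.8, 0, 0, 0, 0, 2.4], [-2.8, 1.8, 0, 0, 0, 0, 2.4], [-2.8, 1.9, 0, 0, 0, 0, 2.4], [-2.8, 1.9, 2, 0, 0, 0, 2.4], [0, 0, 2, 0, 0, 0, 2.4], [0, 0, 0, 0, 0, 0, 2.4], [0, 0, 0, 0, 0, 0, 2.4]]]'

```text
time: 34.15
position: [0.5898, -0.2114, 0.0691]
tool_rot: [0.612, 0.791, -0.0, -0.002]
wrist_force: [-0.1, -0.4, 0.1]
gripper_width: 0.0253
```

```bash
python3 plan.py 2.4 .591,-.2115,.0225,104.5,2
```

```text
now [ 0.5898 -0.2114  0.0691] psi 104.49 z-ax [-0.003   0.0013 -1.    ] w 0.0253 F [-0.1 -0.4  0.1] t 34.1 q [ 0.14  0.68  0.28  1.69 -0.24  0.8   0.78]
[[[-0.02,0.06,2.33,0,0,-0.01,2.4],[-0.02,0.06,2.33,0,0,-0.01,2.4]]]
```

drive_tool --steps '[[[0, 0.1, 1.5, 0, 0, 0, 2.4], [0, 0, 1.4, 0, 0, 0, 2.4], [0, 0, 0, 0, 0, 0, 2.4], [0, 0, 0.4, 0, 0, 0, 2.4], [0, 0, 0.4, 0, 0, 0, 2.4], [0, 0, 0.4, 0, 0, 0, 2.4], [0, 0, 0.2, 0, 0, 0, 2.4], [0, 0, 0, 0, 0, 0, 2.4]]]'

```text
time: 34.95
position: [0.5918, -0.2118, 0.0271]
tool_rot: [0.612, 0.791, -0.0, -0.0]
wrist_force: [-0.2, -0.6, -0.5]
gripper_width: 0.0255
```

drive_tool --steps '[[[0, 0, 0.15, 0, 0, 0, 2.4], [0, 0, 0.1, 0, 0, 0, 2.4], [0, 0, 0, 0, 0, 0, 2.4], [0, 0, 0, 0, 0, 0, 2.4]]]'

```text
time: 35.35
position: [0.5919, -0.2118, 0.0248]
tool_rot: [0.612, 0.791, 0.0, 0.0]
wrist_force: [-0.2, 0.1, -0.6]
gripper_width: 0.0252
```

drive_tool --steps '[[[0, 0, 0.2, 0, 0, 0, 2.4], [0, 0, 0, 0, 0, 0, 2.4], [0, 0, 0, 0, 0, 0, 3.2], [0, 0, 0, 0, 0, 0, 4.2], [0, 0, 0, 0, 0, 0, 4.2], [0, 0, -3, 0, 0, 0, 4.2], [0, 0, -4, 0, 0, 0, 5], [0, 0, -4, 0, 0, 0, 6]]]'

```text
time: 36.15
position: [0.5914, -0.2117, 0.1337]
tool_rot: [0.612, 0.791, -0.0, -0.001]
wrist_force: [-0.1, -0.2, 1.0]
gripper_width: 0.0598
```

drive_tool --steps '[[[0, 0, 0, 0, 0, -7.7, 6], [0, 0, 0, 0, 0, -7.7, 6], [0, 0, 0, 0, 0, -7.7, 6], [0, 0, 0, 0, 0, -7.8, 6], [0, 0, 0, 0, 0, -7.8, 6], [0, 0, 0, 0, 0, -7.8, 6], [0, 0, 0, 0, 0, -7.8, 6], [0, 0, 0, 0, 0, -7.8, 6]]]'

```text
time: 36.95
position: [0.5918, -0.2119, 0.1328]
tool_rot: [0.114, 0.993, -0.0, -0.0]
wrist_force: [0.2, 0.5, -0.0]
gripper_width: 0.0599
```

drive_tool --steps '[[[0, 0, 0, 0, 0, -7.8, 6], [0, 0, 0, 0, 0, -7.6, 6], [0, 4.4, 0, 0, 0, 0, 6], [0, 4.4, 0, 0, 0, 0, 6], [0, 4.4, 0, 0, 0, 0, 6], [0, 4.4, 0, 0, 0, 0, 6], [0, 4.4, 0, 0, 0, 0, 6], [0, 0, 0, 0, 0, 0, 6]]]'

```text
time: 37.75
position: [0.5839, 0.017, 0.133]
tool_rot: [-0.022, 1.0, 0.002, 0.0]
wrist_force: [0.7, 0.5, -0.5]
gripper_width: 0.0598
```

```bash
python3 teeth.py; python3 plan.py 6 .6018,.1749,.09,182; python3 - <<'E'
from h import *
t=cap('top','top7.png');s=cap('scene','scene7.png')
a=cv2.imread('pics/top7.png')[140:225,330:440];b=cv2.imread('pics/scene7.png')[210:330,215:345]
cv2.imwrite('pics/j7.png',cv2.hconcat([cv2.resize(a,(400,309),interpolation=cv2.INTER_CUBIC),cv2.resize(b,(400,369),interpolation=cv2.INTER_CUBIC)[:309]]))
E
```

```text
top 0.64 [371.8 176.1] [ 0.6346 -0.1344] in rig z [ 0.6323 -0.1333]
top 0.61 [392.6 170. ] [ 0.6507 -0.1956] in rig z [ 0.6482 -0.1939]
top 0.43 [378.1 196.5] [ 0.5738 -0.1498] in rig z [ 0.5721 -0.1486]
scene 0.75 [264.3 277.2] [ 0.5836 -0.2073] in rig z [ 0.5929 -0.213 ]
scene 0.61 [288.8 289.1] [ 0.6444 -0.1907] in rig z [ 0.6525 -0.1967]
scene 0.55 [306.  269.3] [ 0.6285 -0.1289] in rig z [ 0.6368 -0.136 ]
scene 0.52 [282.2 258.6] [ 0.5677 -0.1454] in rig z [ 0.5772 -0.1522]
now [0.5843 0.0067 0.1328] psi -178.08 z-ax [-0.     -0.0011 -1.    ] w 0.0599 F [-0.  -0.7 -0.5] t 38.0 q [-0.01  0.53 -0.08  1.75  0.05  0.86  1.5 ]
[[[-0.58,4.19,1.07,0,0,-0.02,6],[-0.58,4.19,1.07,0,0,-0.02,6],[-0.58,4.19,1.07,0,0,-0.02,6],[-0.58,4.19,1.07,0,0,-0.02,6]]]
```

View pics/j7.png

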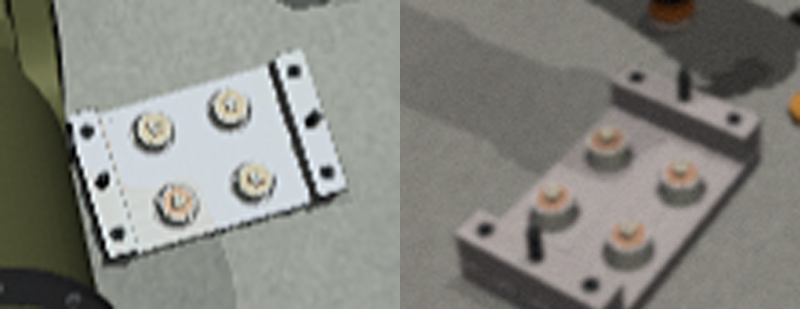

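All four teeth stand upright and low in the pockets in both views. Next is the plate.

drive_tool --steps '[[[-0.6, 4.2, 0, 0, 0, 0, 6], [-0.6, 4.2, 0, 0, 0, 0, 6], [-0.6, 4.2, 0, 0, 0, 0, 6], [-0.6, 4.2, 1.5, 0, 0, 0, 6], [0, 0, 2, 0, 0, 0, 6], [0, 0, 1.5, 0, 0, 0, 6], [0, 0, 0, 0, 0, 0, 6], [0, 0, 0, 0, 0, 0, 6]]]'

```text
time: 38.85
position: [0.6028, 0.1755, 0.0829]
tool_rot: [-0.016, 1.0, -0.0, -0.0]
wrist_force: [0.7, -0.1, 0.8]
gripper_width: 0.06
```

```bash
python3 plan.py 6 .6018,.1749,.0228,181.99
```

```text
now [0.6028 0.1755 0.0829] psi -178.12 z-ax [-3.e-04 -5.e-04 -1.e+00] w 0.06 F [ 0.7 -0.1  0.8] t 38.9 q [-0.28  0.65 -0.07  1.68  0.06  0.82  1.23]
[[[0.05,-0.03,3,0,0,-0.06,6],[0.05,-0.03,3,0,0,-0.06,6]]]
```

drive_tool --steps '[[[0.05, -0.05, 2.5, 0, 0, -0.1, 6], [0, 0, 2, 0, 0, 0, 6], [0, 0, 1, 0, 0, 0, 6], [0, 0, 0.5, 0, 0, 0, 6], [0, 0, 0, 0, 0, 0, 6], [0, 0, 0, 0, 0, 0, 6]]]'

```text
time: 39.45
position: [0.6026, 0.1763, 0.0238]
tool_rot: [-0.018, 1.0, 0.0, 0.001]
wrist_force: [0.3, 0.2, -0.0]
gripper_width: 0.0603
```

```bash
python3 plan.py 6 .6018,.1749,.0228,181.99
```

```text
now [0.6026 0.1763 0.0238] psi -177.93 z-ax [ 1.4e-03  4.0e-04 -1.0e+00] w 0.0603 F [ 0.3  0.2 -0. ] t 39.5 q [-0.28  0.72 -0.07  1.72  0.07  0.69  1.22]
[[[0.09,-0.14,0.1,0,0,0.08,6]]]
```

drive_tool --steps '[[[0.08, -0.13, 0.08, 0, 0, 0.08, 6], [0, 0, 0, 0, 0, 0, 5], [0, 0, 0, 0, 0, 0, 4], [0, 0, 0, 0, 0, 0, 3.6], [0, 0, 0, 0, 0, 0, 3.6]]]'

```text
time: 39.95
position: [0.6012, 0.175, 0.0221]
tool_rot: [-0.018, 1.0, 0.0, 0.0]
wrist_force: [-0.4, -0.2, -0.5]
gripper_width: 0.0364
```

drive_tool --steps '[[[0, 0, 0, 0, 0, 0, 3.4], [0, 0, 0, 0, 0, 0, 2.5], [0, 0, 0, 0, 0, 0, 2.5], [0, 0, 0, 0, 0, 0, 2.5]]]'

```text
time: 40.35
position: [0.6012, 0.1748, 0.0223]
tool_rot: [-0.017, 1.0, -0.0, 0.0]
wrist_force: [-1.5, -0.9, 5.5]
gripper_width: 0.0329
```

```bash
python3 plan.py 2.5
```

```text
now [0.6012 0.1748 0.0223] psi -177.99 z-ax [ 2.e-04 -2.e-04 -1.e+00] w 0.0329 F [-1.5 -0.9  5.5] t 40.4 q [-0.28  0.72 -0.07  1.73  0.07  0.69  1.22]
```

drive_tool --steps '[[[0, 0, -1, 0, 0, 0, 2.5], [0, 0, -2, 0, 0, 0, 2.5], [0, 0, -3, 0, 0, 0, 2.5], [0, 0, -3, 0, 0, 0, 2.5], [0, 0, -2.5, 0, 0, 0, 2.5], [0, 0, 0, 0, 0, 0, 2.5], [0, 0, 0, 0, 0, 0, 2.5]]]'

```text
time: 41.05
position: [0.6005, 0.1749, 0.1361]
tool_rot: [-0.018, 1.0, -0.0, -0.001]
wrist_force: [0.6, -0.1, -7.4]
gripper_width: 0.0329
```

```bash
python3 plan.py 2.5 .6122,-.1713,.135,194.5,14
```

```text
now [0.6005 0.1749 0.1361] psi -177.98 z-ax [-1.e-03 -2.e-04 -1.e+00] w 0.0329 F [ 0.6 -0.1 -7.4] t 41.0 q [-0.28  0.59 -0.08  1.63  0.05  0.93  1.24]
[[[0,-2.47,0.01,0,0,-0.89,2.5],[0.04,-2.47,0.01,0,0,-0.89,2.5],[0.08,-2.47,0.01,0,0,-0.89,2.5],[0.12,-2.47,0.01,0,0,-0.89,2.5],[0.16,-2.47,0.01,0,0,-0.89,2.5],[0.2,-2.47,0.01,0,0,-0.89,2.5],[0.23,-2.46,0.01,0,0,-0.89,2.5],[0.27,-2.46,0.01,0,0,-0.89,2.5]]]
[[[0.31,-2.45,0.01,0,0,-0.89,2.5],[0.35,-2.45,0.01,0,0,-0.89,2.5],[0.39,-2.44,0.01,0,0,-0.89,2.5],[0.43,-2.44,0.01,0,0,-0.89,2.5],[0.46,-2.43,0.01,0,0,-0.89,2.5],[0.5,-2.42,0.01,0,0,-0.89,2.5]]]
```

drive_tool --steps '[[[0, -2.5, 0, 0, 0, -0.9, 2.5], [0, -2.5, 0, 0, 0, -0.9, 2.5], [0.1, -2.5, 0, 0, 0, -0.9, 2.5], [0.1, -2.5, 0, 0, 0, -0.9, 2.5], [0.2, -2.5, 0, 0, 0, -0.9, 2.5], [0.2, -2.5, 0, 0, 0, -0.9, 2.5], [0.2, -2.5, 0, 0, 0, -0.9, 2.5], [0.3, -2.5, 0, 0, 0, -0.9, 2.5]]]'

```text
time: 41.85
position: [0.6067, -0.0262, 0.1343]
tool_rot: [-0.081, 0.997, 0.0, -0.002]
wrist_force: [0.3, 0.3, -6.3]
gripper_width: 0.033
```

drive_tool --steps '[[[0.3, -2.4, 0, 0, 0, -0.9, 2.5], [0.3, -2.4, 0, 0, 0, -0.9, 2.5], [0.4, -2.4, 0, 0, 0, -0.9, 2.5], [0.4, -2.4, 0, 0, 0, -0.9, 2.5], [0.5, -2.4, 0, 0, 0, -0.9, 2.5], [0, 0, 0, 0, 0, -0.8, 2.5], [0, 0, 0, 0, 0, 0, 2.5], [0, 0, 0, 0, 0, 0, 2.5]]]'

```text
time: 42.65
position: [0.6117, -0.1454, 0.1353]
tool_rot: [-0.127, 0.992, 0.001, -0.001]
wrist_force: [-0.8, 0.6, -6.3]
gripper_width: 0.0327
```

```bash
python3 plan.py 2.5 .6122,-.1713,.105,194.5,3
```

```text
now [ 0.6117 -0.1454  0.1353] psi -165.45 z-ax [-0.0027  0.0017 -1.    ] w 0.0327 F [-0.8  0.6 -6.3] t 42.6 q [ 0.28  0.6  -0.14  1.62  0.1   0.94  1.93]
[[[0.2,-0.84,1.01,0,0,0.02,2.5],[0.2,-0.84,1.01,0,0,0.02,2.5],[0.2,-0.84,1.01,0,0,0.02,2.5]]]
```

drive_tool --steps '[[[0.2, -0.8, 1, 0, 0, 0, 2.5], [0.2, -0.8, 1, 0, 0, 0, 2.5], [0.2, -0.9, 0.8, 0, 0, 0, 2.5], [0, 0, 0, 0, 0, 0, 2.5], [0, 0, 0, 0, 0, 0, 2.5], [0, 0, 0, 0, 0, 0, 2.5], [0, 0, 0, 0, 0, 0, 2.5]]]'

```text
time: 43.35
position: [0.6134, -0.172, 0.1095]
tool_rot: [-0.127, 0.992, 0.0, 0.0]
wrist_force: [-0.4, 0.1, -7.0]
gripper_width: 0.0327
```

```bash
python3 plan.py 2.5 .6122,-.1713,.105,194.5,1; python3 - <<'E'
from h import *
s=cap('scene','scene8.png')
b=cv2.imread('pics/scene8.png')[190:320,215:355];cv2.imwrite('pics/s8.png',cv2.resize(b,None,fx=4.5,fy=4.5,interpolation=cv2.INTER_CUBIC))
E
```

```text
now [ 0.6134 -0.172   0.1095] psi -165.45 z-ax [ 1.e-03  2.e-04 -1.e+00] w 0.0327 F [-0.4  0.1 -7. ] t 43.4 q [ 0.32  0.63 -0.14  1.63  0.1   0.89  1.97]
[[[0.1,0.09,0.45,0,0,0.05,2.5]]]
```

View pics/s8.png

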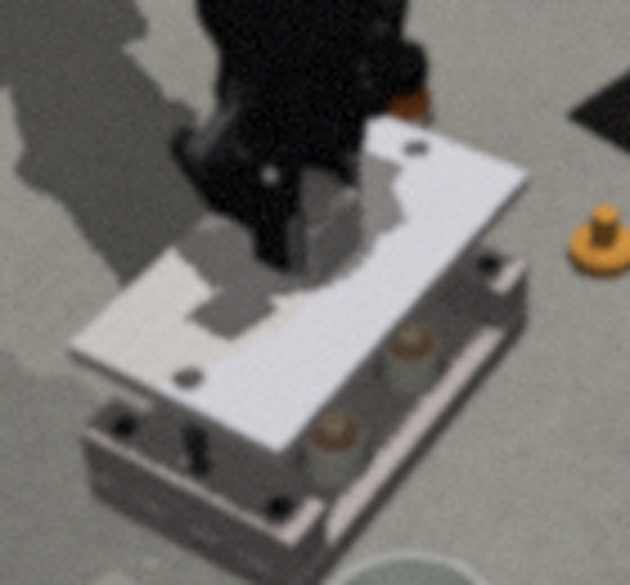

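The plate hangs level above the press; its holes at (189,377) and (416,148) lie over the pins.

drive_tool --steps '[[[0.1, 0.05, 0.6, 0, 0, 0.05, 2.5], [0, 0, 0.5, 0, 0, 0, 2.5], [0, 0, 0, 0, 0, 0, 2.5], [0, 0, 0, 0, 0, 0, 2.5], [0, 0, 0.3, 0, 0, 0, 2.5], [0, 0, 0.3, 0, 0, 0, 2.5], [0, 0, 0, 0, 0, 0, 2.5]]]'

```text
time: 44.1
position: [0.6116, -0.1723, 0.0914]
tool_rot: [-0.126, 0.992, 0.0, -0.0]
wrist_force: [-0.5, -0.5, -6.9]
gripper_width: 0.0332
```

```bash
python3 plan.py 2.5; python3 - <<'E'
from h import *
s=cap('scene');S=lambda u,v:np.array([(u+.5)/4.5-.5+215,(v+.5)/4.5-.5+190])
print(at(s,S(189,377),.1022),at(s,S(416,148),.1022))
E
```

```text
now [ 0.6116 -0.1723  0.0914] psi -165.54 z-ax [-8.e-04  2.e-04 -1.e+00] w 0.0332 F [-0.5 -0.5 -6.9] t 44.1 q [ 0.32  0.65 -0.13  1.65  0.11  0.85  1.96]
[ 0.63492887 -0.2542905   0.1022    ] [ 0.59277863 -0.09036989  0.1022    ]
```

drive_tool --steps '[[[-0.08, 0, 0, 0, 0, 0, 2.5], [0, 0, 0.3, 0, 0, 0, 2.5], [0, 0, 0.3, 0, 0, 0, 2.5], [0, 0, 0.3, 0, 0, 0, 2.5], [0, 0, 0, 0, 0, 0, 2.5], [0, 0, 0, 0, 0, 0, 2.5]]]'

```text
time: 44.75
position: [0.6126, -0.1721, 0.0828]
tool_rot: [-0.126, 0.992, 0.0, -0.0]
wrist_force: [-1.3, -0.1, -6.7]
gripper_width: 0.0334
```

drive_tool --steps '[[[0, 0, 0.4, 0, 0, 0, 2.5], [0, 0, 0.4, 0, 0, 0, 2.5], [0, 0, 0.4, 0, 0, 0, 2.5], [0, 0, 0.3, 0, 0, 0, 2.5], [0, 0, 0, 0, 0, 0, 2.5], [0, 0, 0, 0, 0, 0, 2.5]]]'

```text
time: 45.35
position: [0.6126, -0.1721, 0.0679]
tool_rot: [-0.126, 0.992, 0.0, -0.0]
wrist_force: [-0.1, -0.2, -7.4]
gripper_width: 0.033
```

drive_tool --steps '[[[0, 0, 0.2, 0, 0, 0, 2.5], [0, 0, 0.2, 0, 0, 0, 2.5], [0, 0, 0.1, 0, 0, 0, 2.5], [0, 0, 0, 0, 0, 0, 2.5], [0, 0, 0, 0, 0, 0, 2.5]]]'

```text
time: 45.85
position: [0.6127, -0.1721, 0.0633]
tool_rot: [-0.126, 0.992, -0.0, 0.0]
wrist_force: [-1.4, -0.1, -2.4]
gripper_width: 0.0325
```

drive_tool --steps '[[[0, 0, 0.08, 0, 0, 0, 2.5], [0, 0, 0, 0, 0, 0, 2.5], [0, 0, 0, 0, 0, 0, 3.4], [0, 0, 0, 0, 0, 0, 3.7], [0, 0, 0, 0, 0, 0, 5], [0, 0, 0, 0, 0, 0, 6.5], [0, 0, 0, 0, 0, 0, 6.5]]]'

```text
time: 46.55
position: [0.6128, -0.1722, 0.0622]
tool_rot: [-0.126, 0.992, -0.0, 0.0]
wrist_force: [-0.0, 0.2, 0.2]
gripper_width: 0.0648
```

drive_tool --steps '[[[0, 0, -3, 0, 0, 0, 6.5], [0, 0, -4, 0, 0, 0, 6.5], [0, 0, -4, 0, 0, 0, 6.5], [-1, 4.5, 0, 0, 0, 0, 5], [-1, 4.5, 0, 0, 0, 0, 5], [-1, 4.5, 0, 0, 0, 0, 5], [-1, 4.5, 0, 0, 0, 0, 5], [-1, 4.5, 0, 0, 0, 0, 5]]]'

```text
time: 47.35
position: [0.6047, 0.06, 0.1724]
tool_rot: [-0.126, 0.992, -0.0, 0.0]
wrist_force: [1.7, 0.2, -0.0]
gripper_width: 0.0498
```

drive_tool --steps '[[[0, 4.5, 0, 0, 0, 1.5, 5], [0, 4.5, 0, 0, 0, 1.5, 5], [0, 4.5, 0, 0, 0, 1.5, 5], [0, 4.5, 0, 0, 0, 0, 5], [0, 4.5, 0, 0, 0, 0, 5], [0, 0, 0, 0, 0, 0, 5], [0, 0, 0, 0, 0, 0, 5]]]'

```text
time: 48.05
position: [0.5584, 0.28, 0.172]
tool_rot: [-0.088, 0.996, 0.0, -0.0]
wrist_force: [-0.1, -0.5, -0.1]
gripper_width: 0.0499
```

```bash
python3 plan.py 5 .518,.3777,.12,190; python3 - <<'E'
from m import *
np.set_printoptions(precision=4,suppress=True)
for n in('top','scene'):
    d=cap(n,n+'9.png')
    for a,b,c in masks(n,'weight',4,.3): print(n,round(a,2),c.round(1),solve([(d,c)],[(.035,0),(.035,.014)],at(d,c,.014)[:2])[0])
a=cv2.imread('pics/top9.png')[145:225,335:435];b=cv2.imread('pics/scene9.png')[210:330,215:345];c=cv2.imread('pics/top9.png')[195:245,170:230]; e=cv2.imread('pics/scene9.png')[140:190,380:440]
L=lambda i,w,h:cv2.resize(i,(w,h),interpolation=cv2.INTER_CUBIC)
cv2.imwrite('pics/j9.png',cv2.vconcat([cv2.hconcat([L(a,400,320),L(b,400,369)[:320]]),cv2.hconcat([L(c,324,270),L(e,324,270),np.zeros((270,152,3),np.uint8)])]))
E
```

```text
now [0.5584 0.28   0.172 ] psi -169.85 z-ax [-2.e-04  1.e-04 -1.e+00] w 0.0499 F [-0.1 -0.5 -0.1] t 48.0 q [-0.42  0.55 -0.14  1.59  0.09  1.01  1.16]
[[[0.75,3.44,1.73,0,0,0.05,5],[0.75,3.44,1.73,0,0,0.05,5],[0.76,3.44,1.73,0,0,0.05,5]]]
scene 0.78 [404.9 164.7] [0.5147 0.3811]
```

View pics/j9.png

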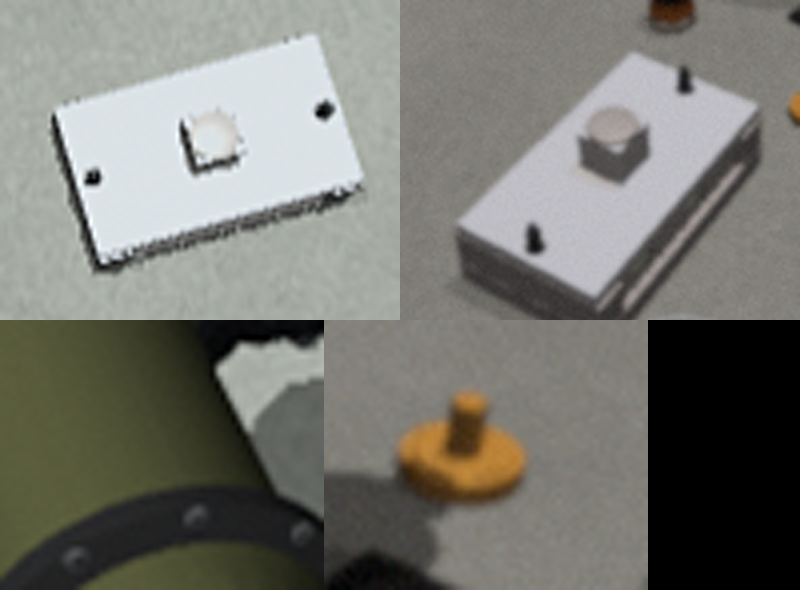

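```bash
python3 - <<'E'
from m import *
np.set_printoptions(precision=4,suppress=True)
D={n:cap(n) for n in('top','scene')}
def model(d,p,sc=4):
    m=np.zeros((400*sc,640*sc),np.uint8)
    for P in([(.035,0),(.035,.014)],[(.01,.014),(.01,.048)]):
        h=cv2.convexHull(np.float32([proj(d,q) for r,z in P for q in circ(p,r,z)]));cv2.fillConvexPoly(m,np.int32((h+.5)*sc*16-8*0),1,shift=4)
    ys,xs=np.nonzero(m);return np.array([(xs.mean()+.5)/sc-.5,(ys.mean()+.5)/sc-.5]),len(xs)/sc**2
for n,f,c in(('top','top0.png',(205,240,180,215)),('scene','scene0.png',(145,180,385,425)),('scene','scene9.png',(145,180,385,425))):
    im=cv2.imread('pics/'+f);h=cv2.cvtColor(im,cv2.COLOR_BGR2HSV);g=(h[...,1]>110)&(h[...,0]>8)&(h[...,0]<32)
    g2=np.zeros_like(g);g2[c[0]:c[1],c[2]:c[3]]=g[c[0]:c[1],c[2]:c[3]];ys,xs=np.nonzero(g2);uv=np.array([xs.mean(),ys.mean()])
    r=least_squares(lambda p:model(D[n],p)[0]-uv,[.518,.378],diff_step=3e-3)
    print(f,len(xs),model(D[n],r.x)[1],uv,r.x)
print(at(D['scene'],(406.6,153.6),.048))
E
python3 plan.py 5 .518,.3777,.12,180,4
```

```text
top0.png 444 481.5 [198.3851 221.027 ] [0.5188 0.3775]
scene0.png 305 359.0625 [405.1311 164.8393] [0.5186 0.3756]
scene9.png 311 359.0625 [405.045  164.9678] [0.5188 0.3749]
[0.5173 0.3779 0.048 ]
now [0.5596 0.2769 0.1723] psi -170.17 z-ax [ 2.e-04 -5.e-04 -1.e+00] w 0.0502 F [ 0.3  0.1 -0.1] t 48.4 q [-0.41  0.55 -0.14  1.59  0.09  1.01  1.16]
[[[0.6,2.66,1.31,0,0,2.46,5],[0.71,2.63,1.31,0,0,2.46,5],[0.82,2.6,1.31,0,0,2.46,5],[0.93,2.56,1.31,0,0,2.46,5]]]
```

The plate is flush, with both pins standing proud at (95,177) and (325,110) in the crop. The weight's knob is at about (.5187,.3765).

drive_tool --steps '[[[0.6, 3.5, 1.5, 0, 0, 0, 5], [0.6, 3.5, 2, 0, 0, 0, 5], [0.6, 3.5, 2, 0, 0, 0, 5], [0.5, 0, 2, 0, 0, 0, 5], [0, 0, 0, 0, 0, 0, 5], [0, 0, 0, 0, 0, 0, 5], [0, 0, 0, 0, 0, 0, 5]]]'

```text
time: 49.05
position: [0.52, 0.3767, 0.0985]
tool_rot: [-0.086, 0.996, 0.0, 0.001]
wrist_force: [0.3, -0.1, 0.3]
gripper_width: 0.05
```

```bash
python3 plan.py 5 .5187,.3765,.019,190,1
```

```text
now [0.52   0.3767 0.0985] psi -170.18 z-ax [ 2.1e-03  5.0e-04 -1.0e+00] w 0.05 F [ 0.3 -0.1  0.3] t 49.0 q [-0.59  0.65 -0.13  1.62  0.11  0.87  0.98]
[[[0.13,0,7.95,0,0,-0.18,5]]]
```

drive_tool --steps '[[[0.1, 0, 2.5, 0, 0, 0, 5], [0, 0, 2.5, 0, 0, 0, 5], [0, 0, 2, 0, 0, 0, 5], [0, 0, 0.7, 0, 0, 0, 5], [0, 0, 0, 0, 0, 0, 4], [0, 0, 0, 0, 0, 0, 3], [0, 0, 0, 0, 0, 0, 2.2], [0, 0, 0, 0, 0, 0, 2]]]'

```text
time: 49.85
position: [0.5182, 0.3773, 0.0214]
tool_rot: [-0.086, 0.996, 0.0, 0.001]
wrist_force: [1.0, -2.0, 1.6]
gripper_width: 0.0201
```

drive_tool --steps '[[[0, 0, 0, 0, 0, 0, 1.8], [0, 0, 0, 0, 0, 0, 1.8], [0, 0, 0, 0, 0, 0, 2.4], [0, 0, 0, 0, 0, 0, 3.5], [0, 0, 0, 0, 0, 8, 3.5], [0, 0, 0, 0, 0, 8, 3.5], [0, 0, 0, 0, 0, 8, 3.5], [0, 0, 0, 0, 0, 8, 3.5]]]'

```text
time: 50.65
position: [0.517, 0.3781, 0.0201]
tool_rot: [0.194, 0.981, 0.0, -0.0]
wrist_force: [0.7, 0.8, -1.2]
gripper_width: 0.0352
```

drive_tool --steps '[[[0, 0, 0, 0, 0, 8, 3.5], [0, 0, 0, 0, 0, 8, 3.5], [0, 0, 0, 0, 0, 8, 3.5], [0, 0, 0, 0, 0, 8, 3.5], [0, 0, 0, 0, 0, 8, 3.5], [0, 0, 0, 0, 0, 8, 3.5], [0, 0, 0, 0, 0, 5.5, 3.5], [0, 0, 0, 0, 0, 0, 3.5]]]'

```text
time: 51.45
position: [0.5168, 0.3783, 0.02]
tool_rot: [0.613, 0.79, -0.0, -0.0]
wrist_force: [-0.2, 0.1, 0.6]
gripper_width: 0.035
```

drive_tool --steps '[[[0, 0, 0, 0, 0, 0, 2.6], [0, 0, 0, 0, 0, 0, 2.2], [0, 0, 0, 0, 0, 0, 1.9], [0, 0, 0, 0, 0, 0, 1.5], [0, 0, 0, 0, 0, 0, 1.5], [0, 0, 0, 0, 0, 0, 1.5]]]'

```text
time: 52.05
position: [0.5175, 0.3779, 0.0205]
tool_rot: [0.612, 0.791, 0.0, 0.0]
wrist_force: [-0.2, 0.7, 3.0]
gripper_width: 0.0185
```

```bash
python3 plan.py 1.5
```

```text
now [0.5175 0.3779 0.0205] psi 104.48 z-ax [ 6.e-04  6.e-04 -1.e+00] w 0.0185 F [-0.2  0.7  3. ] t 52.0 q [-0.84  0.77  0.3   1.69 -0.31  0.73 -0.14]
```

drive_tool --steps '[[[0, 0, -1, 0, 0, 0, 1.5], [0, 0, -2.5, 0, 0, 0, 1.5], [0, 0, -4, 0, 0, 0, 1.5], [0, 0, -4, 0, 0, 0, 1.5], [0, 0, -3, 0, 0, 0, 1.5], [0, 0, 0, 0, 0, 0, 1.5], [0, 0, 0, 0, 0, 0, 1.5]]]'

```text
time: 52.75
position: [0.5166, 0.3773, 0.1648]
tool_rot: [0.612, 0.79, -0.0, -0.0]
wrist_force: [0.0, 0.6, -4.5]
gripper_width: 0.0181
```

```bash
python3 plan.py 1.5 .6132,-.172,.165,104.5,16
```

```text
now [0.5166 0.3773 0.1648] psi 104.46 z-ax [-9.e-04 -4.e-04 -1.e+00] w 0.0181 F [ 0.   0.6 -4.5] t 52.8 q [-0.88  0.61  0.37  1.56 -0.24  1.02 -0.2 ]
[[[-3.48,-0.27,-0,0,0,-0,1.5],[-3.48,-0.27,-0,0,0,-0,1.5],[-3.48,-0.27,-0,0,0,-0,1.5],[-3.48,-0.27,-0,0,0,-0,1.5],[-3.48,-0.27,-0,0,0,-0,1.5],[-3.48,-0.27,-0,0,0,-0,1.5],[-3.48,-0.27,-0,0,0,-0,1.5],[-3.48,-0.27,-0,0,0,-0,1.5]]]
[[[-3.48,-0.27,-0,0,0,-0,1.5],[-3.48,-0.27,-0,0,0,-0,1.5],[-3.48,-0.27,-0,0,0,-0,1.5],[-3.48,-0.27,-0,0,0,-0,1.5],[-3.48,-0.27,-0,0,0,-0,1.5],[-3.47,-0.27,-0,0,0,-0,1.5],[-3.47,-0.27,-0,0,0,-0,1.5],[-3.47,-0.27,-0,0,0,-0,1.5]]]
```

drive_tool --steps '[[[-3.5, -0.3, 0, 0, 0, 0, 1.5], [-3.5, -0.3, 0, 0, 0, 0, 1.5], [-3.5, -0.3, 0, 0, 0, 0, 1.5], [-3.5, -0.3, 0, 0, 0, 0, 1.5], [-3.5, -0.3, 0, 0, 0, 0, 1.5], [-3.5, -0.3, 0, 0, 0, 0, 1.5], [-3.5, -0.3, 0, 0, 0, 0, 1.5], [-3.5, -0.3, 0, 0, 0, 0, 1.5]]]'

```text
time: 53.55
position: [0.5622, 0.099, 0.1627]
tool_rot: [0.612, 0.791, -0.002, -0.002]
wrist_force: [0.6, -0.4, -4.3]
gripper_width: 0.0182
```

drive_tool --steps '[[[-3.5, -0.3, 0, 0, 0, 0, 1.5], [-3.5, -0.3, 0, 0, 0, 0, 1.5], [-3.5, -0.3, 0, 0, 0, 0, 1.5], [-3.5, -0.2, 0, 0, 0, 0, 1.5], [-3.5, -0.2, 0, 0, 0, 0, 1.5], [-3.4, -0.2, 0, 0, 0, 0, 1.5], [-3, -0.2, 0, 0, 0, 0, 1.5], [-2, -0.1, 0, 0, 0, 0, 1.5]]]'

```text
time: 54.35
position: [0.6094, -0.1574, 0.1624]
tool_rot: [0.614, 0.79, -0.002, -0.002]
wrist_force: [0.2, -0.4, -5.6]
gripper_width: 0.0185
```

drive_tool --steps '[[[0, 0, 0, 0, 0, 0, 1.5], [0, 0, 0, 0, 0, 0, 1.5], [0, 0, 0, 0, 0, 0, 1.5], [0, 0, 0, 0, 0, 0, 1.5]]]'

```text
time: 54.75
position: [0.6109, -0.1531, 0.1644]
tool_rot: [0.612, 0.791, -0.0, -0.001]
wrist_force: [-0.2, 0.2, -4.8]
gripper_width: 0.0181
```

```bash
python3 plan.py 1.5 .6132,-.172,.12,104.5,1
```

```text
now [ 0.6109 -0.1531  0.1644] psi 104.57 z-ax [-0.0014  0.001  -1.    ] w 0.0181 F [-0.2  0.2 -4.8] t 54.8 q [-0.01  0.59  0.36  1.59 -0.24  1.01  0.68]
[[[-1.89,-0.25,4.44,0,0,0.07,1.5]]]
```

drive_tool --steps '[[[-1.9, -0.25, 1.5, 0, 0, 0, 1.5], [0, 0, 1.5, 0, 0, 0, 1.5], [0, 0, 1.3, 0, 0, 0, 1.5], [0, 0, 0, 0, 0, 0, 1.5], [0, 0, 0, 0, 0, 0, 1.5], [0, 0, 0, 0, 0, 0, 1.5]]]'

```text
time: 55.35
position: [0.6141, -0.1733, 0.123]
tool_rot: [0.612, 0.791, 0.0, 0.001]
wrist_force: [-0.4, 0.3, -4.7]
gripper_width: 0.0187
```

```bash
python3 plan.py 1.5 .6132,-.172,.114,104.5,1; python3 - <<'E'
from h import *
s=cap('scene','scene10.png');t=cap('top','top10.png')
b=cv2.imread('pics/scene10.png')[205:315,225:345];c=cv2.imread('pics/top10.png')[145:225,335:435];cv2.imwrite('pics/j10.png',cv2.hconcat([cv2.resize(b,(480,440),interpolation=cv2.INTER_CUBIC),cv2.resize(c,(320,256))[:,:] if 0 else cv2.copyMakeBorder(cv2.resize(c,(320,256)),0,184,0,0,cv2.BORDER_CONSTANT)]))
E
```

```text
now [ 0.6141 -0.1733  0.123 ] psi 104.51 z-ax [ 1.3e-03 -2.0e-04 -1.0e+00] w 0.0187 F [-0.4  0.3 -4.7] t 55.4 q [ 0.03  0.64  0.35  1.61 -0.26  0.93  0.72]
[[[0.15,-0.05,0.9,0,0,0.01,1.5]]]
```

View pics/j10.png

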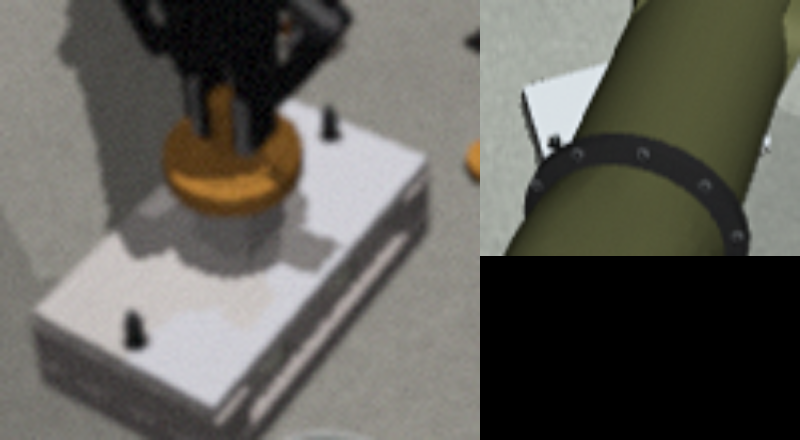

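The weight hangs level just above the post, at (232,155) in the crop. Lowering slowly.

drive_tool --steps '[[[0.12, -0.03, 0.3, 0, 0, 0, 1.5], [0, 0, 0.3, 0, 0, 0, 1.5], [0, 0, 0, 0, 0, 0, 1.5], [0, 0, 0.1, 0, 0, 0, 1.5], [0, 0, 0.1, 0, 0, 0, 1.5], [0, 0, 0, 0, 0, 0, 1.5], [0, 0, 0, 0, 0, 0, 1.5]]]'

```text
time: 56.15
position: [0.6129, -0.1727, 0.1142]
tool_rot: [0.612, 0.79, -0.0, 0.0]
wrist_force: [-0.2, 0.4, -5.4]
gripper_width: 0.0184
```

```bash
python3 plan.py 1.5
```

```text
now [ 0.6129 -0.1727  0.1142] psi 104.46 z-ax [-0.e+00 -1.e-04 -1.e+00] w 0.0184 F [-0.2  0.4 -5.4] t 56.1 q [ 0.03  0.65  0.34  1.62 -0.26  0.91  0.73]
```

drive_tool --steps '[[[0.05, 0, 0.05, 0, 0, 0, 1.5], [0, 0, 0.05, 0, 0, 0, 1.5], [0, 0, 0, 0, 0, 0, 1.5], [0, 0, 0, 0, 0, 0, 1.5]]]'

```text
time: 56.55
position: [0.6129, -0.1722, 0.1134]
tool_rot: [0.612, 0.79, 0.0, 0.0]
wrist_force: [-1.1, 0.4, -2.2]
gripper_width: 0.0177
```

drive_tool --steps '[[[0, 0, 0.04, 0, 0, 0, 1.5], [0, 0, 0, 0, 0, 0, 1.5], [0, 0, 0, 0, 0, 0, 1.5]]]'

```text
time: 56.85
position: [0.6129, -0.1722, 0.1133]
tool_rot: [0.612, 0.79, 0.0, 0.0]
wrist_force: [-1.7, 0.6, 4.0]
gripper_width: 0.0182
```

drive_tool --steps '[[[0, 0, 0, 0, 0, 0, 1.9], [0, 0, 0, 0, 0, 0, 2.1], [0, 0, 0, 0, 0, 0, 2.3], [0, 0, 0, 0, 0, 0, 2.6], [0, 0, 0, 0, 0, 0, 3.5], [0, 0, 0, 0, 0, 0, 4.5]]]'

```text
time: 57.45
position: [0.6128, -0.1722, 0.1127]
tool_rot: [0.612, 0.79, -0.0, 0.0]
wrist_force: [0.1, 0.1, 1.4]
gripper_width: 0.0449
```

```bash
python3 plan.py 4.5; python3 - <<'E'
from h import *
s=cap('scene','scene11.png')
b=cv2.imread('pics/scene11.png')[205:315,225:345];cv2.imwrite('pics/s11.png',cv2.resize(b,(600,550),interpolation=cv2.INTER_CUBIC))
E
```

```text
now [ 0.6128 -0.1722  0.1127] psi 104.46 z-ax [ 0.e+00 -1.e-04 -1.e+00] w 0.0449 F [0.1 0.1 1.4] t 57.5 q [ 0.03  0.65  0.34  1.63 -0.26  0.91  0.73]
```

View pics/s11.png

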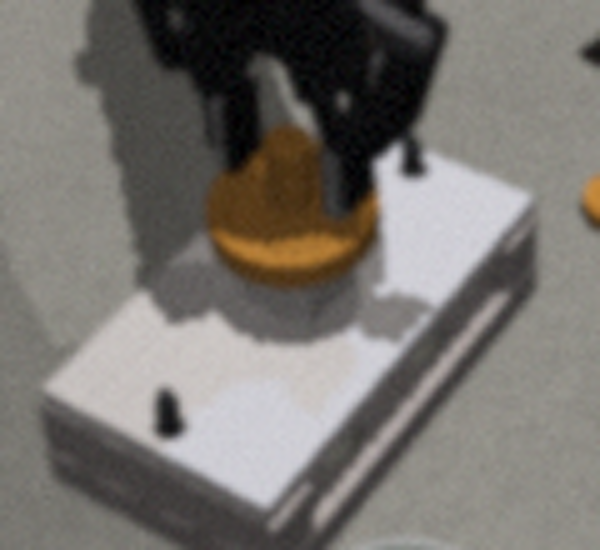

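drive_tool --steps '[[[0, 0, -0.5, 0, 0, 0, 4.5], [0, 0, -1, 0, 0, 0, 4.5], [0, 0, -2, 0, 0, 0, 4.5], [0, 0, -3, 0, 0, 0, 4.5], [0, 0, -3, 0, 0, 0, 4.5], [0, 0, 0, 0, 0, 0, 4.5]]]'

```text
time: 58.1
position: [0.6149, -0.1735, 0.2134]
tool_rot: [0.613, 0.79, 0.002, 0.004]
wrist_force: [0.6, 0.1, -0.2]
gripper_width: 0.0449
```

```bash
python3 - <<'E'
from m import *
for n in('top','scene'):
    d=cap(n)
    for q in('start_key','start_key_top'):
        for a,b,c in masks(n,q,2,.3): print(n,q,round(a,2),c.round(1),b.sum(),at(d,c,.045).round(4))
K=proj(d,(.503,-.392,.047)).astype(int);a=d['frame'][K[1]-40:K[1]+40,K[0]-50:K[0]+50,::-1]
cv2.imwrite('pics/k.png',cv2.resize(np.ascontiguousarray(a),(500,400),interpolation=cv2.INTER_CUBIC));print(K)
E
python3 plan.py 0 .503,-.392,.17,104.5,6
```

```text
top start_key_top 0.43 [466.1 218.1] 58 [ 0.5007 -0.3905  0.045 ]
scene start_key_top 0.38 [281.9 271.7] 3259 [ 0.6209 -0.1874  0.045 ]
[160 293]
now [ 0.6122 -0.1719  0.2068] psi 104.47 z-ax [-1.9e-03  5.0e-04 -1.0e+00] w 0.0453 F [ 0.2 -0.4 -0.8] t 58.4 q [ 0.01  0.56  0.38  1.51 -0.22  1.11  0.69]
[[[-3.1,-2.68,0.61,0,0,-0.01,0],[-3.1,-2.68,0.61,0,0,-0.01,0],[-3.1,-2.68,0.61,0,0,-0.01,0],[-3.1,-2.68,0.61,0,0,-0.01,0],[-3.1,-2.68,0.61,0,0,-0.01,0],[-3.1,-2.68,0.61,0,0,-0.01,0]]]
```

View pics/k.png

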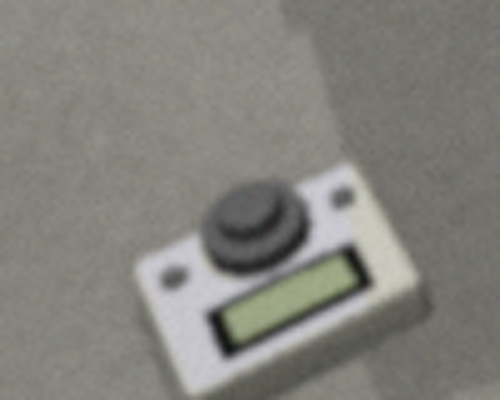

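The key top is at (248,208) in the crop, which agrees with about (.502,-.392).

drive_tool --steps '[[[-3.1, -2.7, 0, 0, 0, 0, 4.5], [-3.1, -2.7, 0, 0, 0, 0, 3], [-3.1, -2.7, 1, 0, 0, 0, 0], [-3.1, -2.7, 2, 0, 0, 0, 0], [-3.1, -2.7, 2, 0, 0, 0, 0], [-3.1, -2.7, 2, 0, 0, 0, 0], [0, 0, 3, 0, 0, 0, 0], [0, 0, 2, 0, 0, 0, 0]]]'

```text
time: 59.2
position: [0.5, -0.3939, 0.0851]
tool_rot: [0.614, 0.789, -0.0, -0.002]
wrist_force: [0.9, -0.0, -0.1]
gripper_width: 0.0
```

drive_tool --steps '[[[0, 0, 0, 0, 0, 0, 0], [0, 0, 0, 0, 0, 0, 0], [0, 0, 0, 0, 0, 0, 0], [0, 0, 0, 0, 0, 0, 0]]]'

```text
time: 59.6
position: [0.5031, -0.393, 0.0891]
tool_rot: [0.612, 0.791, -0.0, 0.001]
wrist_force: [-0.2, 0.6, -0.3]
gripper_width: -0.0002
```

```bash
python3 plan.py 0 .502,-.392,.05,104.5,2; python3 - <<'E'
from h import *
d=cap('scene','scene12.png');print(at(d,(159.2,294.2),.047))
b=cv2.imread('pics/scene12.png');a=b[205:315,225:345];c=b[240:320,110:210]
cv2.imwrite('pics/j12.png',cv2.hconcat([cv2.resize(a,(420,385),interpolation=cv2.INTER_CUBIC),cv2.copyMakeBorder(cv2.resize(c,(380,304),interpolation=cv2.INTER_CUBIC),0,81,0,0,cv2.BORDER_CONSTANT)]))
E
```

```text
now [ 0.5031 -0.393   0.0891] psi 104.5 z-ax [ 0.0017 -0.0013 -1.    ] w -0.0002 F [-0.2  0.6 -0.3] t 59.6 q [ 0.43  0.68  0.33  1.65 -0.28  0.86  1.13]
[[[0.06,-0.04,1.96,0,0,-0,0],[0.06,-0.04,1.96,0,0,-0,0]]]
[ 0.50292508 -0.39468406  0.047     ]
```

View pics/j12.png

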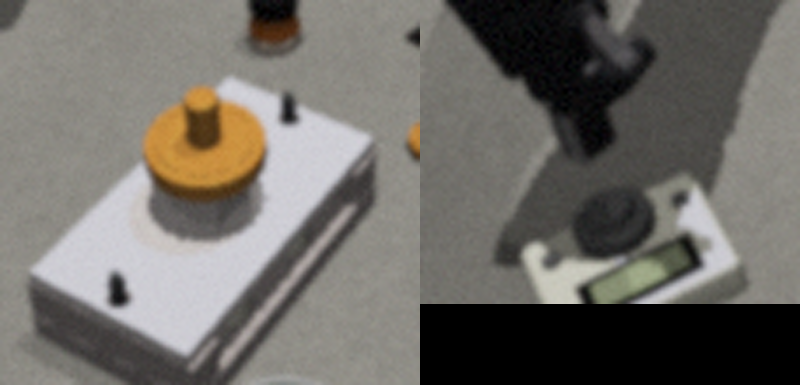

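The weight sits level and central on the button, and the fingers are above the start key. Pressing.

drive_tool --steps '[[[0, 0, 2, 0, 0, 0, 0], [0, 0, 1.5, 0, 0, 0, 0], [0, 0, 0.5, 0, 0, 0, 0], [0, 0, 0, 0, 0, 0, 0], [0, 0, 0.3, 0, 0, 0, 0], [0, 0, 0.2, 0, 0, 0, 0], [0, 0, 0.2, 0, 0, 0, 0], [0, 0, 0, 0, 0, 0, 0]]]'

```text
time: 60.45
position: [0.5027, -0.3931, 0.0421]
tool_rot: [0.612, 0.79, 0.0, 0.001]
wrist_force: [-1.7, 1.1, 9.1]
gripper_width: 0.0002
```

drive_tool --steps '[[[0, 0, 0, 0, 0, 0, 0], [0, 0, 0, 0, 0, 0, 0]]]'

```text
time: 60.65
position: [0.5027, -0.3931, 0.0421]
tool_rot: [0.613, 0.79, 0.0, 0.001]
wrist_force: [-2.7, 1.9, 8.2]
gripper_width: 0.0
```

drive_tool --steps '[[[0, 0, -1, 0, 0, 0, 0], [0, 0, -3, 0, 0, 0, 0], [0, 0, -4, 0, 0, 0, 0], [0, 0, -2, 0, 0, 0, 0], [0, 0, 0, 0, 0, 0, 0], [0, 0, 0, 0, 0, 0, 0], [0, 0, 0, 0, 0, 0, 0]]]'

```text
time: 61.35
position: [0.5019, -0.3921, 0.1397]
tool_rot: [0.612, 0.791, 0.0, -0.001]
wrist_force: [-0.4, 0.5, 0.1]
gripper_width: 0.0001
```

```bash
python3 teeth.py; python3 - <<'E'
from h import *
d=cap('scene','scene13.png');t=cap('top','top13.png')
L=lambda i,w,h:cv2.resize(i,(w,h),interpolation=cv2.INTER_CUBIC)
cv2.imwrite('pics/j13.png',cv2.vconcat([L(cv2.imread('pics/top13.png')[140:260,170:490],800,300),L(cv2.imread('pics/scene13.png')[140:340,120:480],540,300) if 0 else cv2.copyMakeBorder(L(cv2.imread('pics/scene13.png')[140:340,120:480],540,300),0,0,0,260,cv2.BORDER_CONSTANT)]))
E
```

```text
(no output)
```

View pics/j13.png

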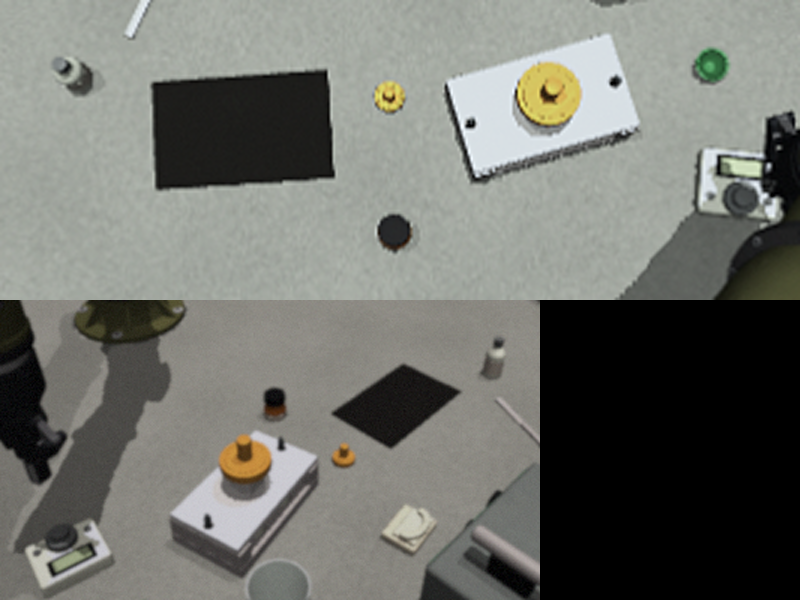

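The plate is flush on both pins, the weight is level on the button, and no teeth remain on the bench. The small weight, jar, bottle and dish are in place, and the arm is clear.

```bash
python3 -c "
from cell import job;print(job.hand_in())"
```

```text
the job is handed in; nothing more can be done
None
```

The job is done and handed in at about 61 s of robot time; the hand-in reported no verdict.

- **Plate off:** I lifted it by the post and laid it on the mat.
- **Teeth:** there were four. I stood each in its own pocket, and both cameras showed them upright and low in the pockets before I covered them.
- **Plate back:** it went down over the pins with almost no side force and looks flush in both cameras.
- **Weight:** I set the 500 g weight on the button and let go. It still looked level and central before and after I pressed the key.
- **Start key:** I pressed it to its stop, with about 8–9 N at a tip height of 42 mm, and then released it.

In the last pictures no teeth are left on the bench, and the small weight, jar, bottle and dish look to be where they were. The arm is touching nothing. No check failed. The two cameras disagreed by about 3 mm on where the press stood, so I used the average. The weight's centring is therefore judged by eye and from the grasp readings, to about 1 mm.

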